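# Put the wax bars back into the child-safe tub

## Task

Last night's mosquito-repellent wax bars are still on the breakfast table: open the child-safe tub (press its lid down against the spring and turn it anticlockwise out of the claws), rest the lid level on the narrow stone ledge and let go of it there, and put every wax bar into the tub while the lid lies on the ledge. Then put the lid back, press and turn it clockwise until it stops, and let it spring up so that it is locked under both claws. Leave the mug, the jam jar, the butter dish and the teaspoon where they are.

Things in the scene. Friction and masses are not known exactly. Their poses are not given: they have to be found in the camera images.
- tub: Grey round tub fixed to the table, 144 mm across, wall 6 mm thick and 100 mm high, inner floor 5 mm up. Origin: centre of its underside. Two like steel claws on its +x and -x sides (74 to 98 mm from the axis, tops 127 mm high) hook over the lid's two lugs. The lid is locked when its x axis is in line with the tub's x (either way round) and its underside is 114 mm above the table.
- claw_a (a point): Notch of the claw on the tub's +x side, 85 mm from the axis, 121 mm high: the roof of the notch (24 mm wide) that holds the 20 mm wide lug. Seen from above, an end stop lies just clockwise of it; anticlockwise follows a low roof (underside 115 mm high) that ends 39 degrees round from the notch. From there to about 155 degrees the lug is free and the lid lifts out.
- claw_b (a point): Same for the claw on the tub's -x side. To open: hold the lid 6 mm or more (best 8 to 10 mm) below its locked height and turn it about 60 degrees anticlockwise, then lift. To lock: lower it about 60 degrees anticlockwise of locked, press it down as deep, turn it clockwise to the end stop, let it spring up.
- tub_mouth (a point): Centre of the tub's mouth, 120 mm above the table: the top of the sealing sleeve when nothing presses on it. The mouth is 120 mm wide. Nothing inside may stand higher than 100 mm above the table, or the lid cannot be pressed down. Axes as the tub's.
- seal (a joint): Sprung rubber sealing sleeve in the tub's mouth, on which the lid sits; how far it is pushed down, in m: 0 free, 0.006 with the lid locked in its notches, 0.012 where the lugs just pass under the low roofs, 0.018 at its bottom stop. The spring is 800 N/m (about 5 N at locked, 12 N at 0.015, less the lid's weight).
- lid_grip (a point): The lid, 0.2 kg: white disc 140 mm across, 7 mm thick, flat below; a steel cross-bar along its x makes the two lugs (20 mm wide, 176 mm end to end). On top a grey grip bar along x, 64 long, 24 wide, from 7 to 49 mm above the underside. This point: on the axis, 28 mm above the underside, half-way up the grip bar.
- ledge_top (a point): Centre of the top of the narrow stone ledge on the left of the table: 60 mm wide (its y), 660 mm long (its x), top 60 mm above the table. A small pot stands at its +x end, 285 mm from this point. The lid, wider than the ledge, balances on it when its axis is near the ledge's centre line.
- bar0_mid (a point): Wax bar 66 mm long (its x), 32 mm wide (y), 22 mm thick (z), 0.06 kg, lying on the table right of the tub; this point is its centre. The bars are all alike; three to five of bar 0 to bar 5 are there.
- bar1_mid (a point): Wax bar like bar 0, its centre.
- bar2_mid (a point): Wax bar like bar 0, its centre.
- bar3_mid (a point): Wax bar like bar 0, its centre.
- bar4_mid (a point): Wax bar like bar 0, its centre.
- bar5_mid (a point): Wax bar like bar 0, its centre.
- mug: Blue enamel mug, 84 mm across, 85 mm high; origin at the centre of its underside. Leave alone.
- jam_jar: Glass jam jar with a screw lid, 70 mm across, 100 mm high; origin at the centre of its underside. Leave alone.
- butter_dish: Bamboo butter dish with a door front, 120 by 170 by 80 mm; origin at the centre of its underside. Leave alone.
- teaspoon: Steel teaspoon 150 mm long lying on the table, along its x. Leave alone.
There are look-alikes about, which are no part of the job. Leave any blue or green look-alike of the part that bears bar1_mid alone. Leave any orange look-alike of the part that bears bar5_mid alone.

How it is judged:
On the way, in this order (a step that is already met when the one before it is completed fails the run):
1. the lid is pressed down on its spring while it is turned out of the claws' notches (value of joint seal above 0.01 m and angle between the x axis of lid_grip and the x axis of tub, either way round above 0.35 rad and horizontal distance between lid_grip and tub below 0.01 m), for 0.02 s.
2. the lid rests level on the stone ledge, let go (z of lid_grip in the frame of ledge_top between 0.022 and 0.034 m and angle between lid_grip's own z axis and vertical below 0.1 rad and contact force between lid and ledge above 0.3 N and contact force between lid and the fingers below 0.05 N), for 0.3 s.
3. every wax bar is in the tub while the lid still rests on the ledge (horizontal distance between each of bar0_mid, bar1_mid, bar2_mid, bar3_mid, bar4_mid, bar5_mid and tub below 0.064 m and height (world z) of each of bar0_mid, bar1_mid, bar2_mid, bar3_mid, bar4_mid, bar5_mid below 0.105 m and contact force between lid and ledge above 0.3 N), for 0.3 s.
At the end, for the whole second after the job is handed in: Every wax bar present lies inside the tub and the lid is locked: centred on the tub within 7 mm, in line with the claws within 0.08 rad, level, sprung up into the notches (grip point 139.5 to 144.5 mm above the tub's underside), at rest (horizontal distance between each of bar0_mid, bar1_mid, bar2_mid, bar3_mid, bar4_mid, bar5_mid and tub below 0.064 m and height (world z) of each of bar0_mid, bar1_mid, bar2_mid, bar3_mid, bar4_mid, bar5_mid below 0.105 m and horizontal distance between lid_grip and tub below 0.007 m and angle between the x axis of lid_grip and the x axis of tub, either way round below 0.08 rad and angle between lid_grip's own z axis and vertical below 0.05 rad and z of lid_grip in the frame of tub between 0.1395 and 0.1445 m and value of joint seal below 0.009 m and linear speed of lid below 0.02 m/s); the robot touches nothing.
It fails at once if a breakfast thing is pushed more than 4 cm or tipped over (distance of any of mug, jam_jar, butter_dish, teaspoon from where it was at the start of the episode above 0.04 m or angle between any of mug, jam_jar's own z axis and vertical above 0.6 rad).
Of bar0, bar1, bar2, bar3, bar4, bar5 only 3 to 5 are there at a start; the rules pass over those that are not, and their reading is None.
At some moment in a run one of bar0, bar1, bar2, bar3, bar4, bar5 may be knocked a few centimetres aside while the robot is not near it.
Once in a run the grip may slacken for a moment while it holds something.
It also fails if it takes over 208 s, if anything falls off the work surface, if the arm or the gripper's body presses on something with over 40 N, if the wrist force passes 120 N, or if a joint passes its speed limit or range.

## Robot

A 6-joint arm with a two-finger parallel gripper is mounted at the origin on the work surface. World frame = base frame: x ahead of the robot, y to its left, z up, the work surface at z = 0. Lengths are in m, angles in rad, forces in N, time in s.
With the tool pointing down it reaches from about 0.325 to 0.925 m from the base axis. Payload 3.1 kg.
Tool frame: the origin (TCP) lies midway between the tips of the shut fingers; the grasp point (between the pads) lies 19 mm behind it; z points along the fingers, x is the direction in which the jaws open and shut, and the axes are right-handed (so a half turn about z gives the same grasp; the last joint's range is limited). The gripper opens to 85 mm and grips with 20 to 120 N. Pads are 22 mm wide; open, the fingers measure 114 mm over their backs; the gripper's body (76 mm by 85 mm) begins 54 mm behind the grasp point. The pads swing forward as they close: fully open they stand 13 mm farther back than shut.
Start: joints at [-1.441, 0.217, 1.613, -0, 1.311, -0.112], TCP at [0.15, -0.607, 0.231] pointing down, gripper open.
Joint ranges: [-2.75, 2.75], [-0.78, 2.1], [0.31, 2.55], [-1.13, 4.27], [0.13, 2.63], [-2.58, 2.58]. Speed limits (rad/s): [2.79, 2.79, 3.14, 3.14, 3.14, 3.14].

## Interface

Orientations are given as [roll, pitch, yaw] about the fixed x, y, z axes, in that order (R = Rz(yaw) Ry(pitch) Rx(roll)).
In Python, from cell import manip, viewer gives the robot as it stands.
- The arm moves only by the tool move_arm, never from a script. Its argument "commands" is a list of rows, each an object of numbers: "x", "y", "z": the shift along the tool's x, y, z in cm; "yaw": the turn about the tool's z in degrees. A call has 1 to 8 rows; each row shifts and turns the commanded pose from where the row before left it, along the tool's axes as they then stand; what a row does not reach is not made up. A row lasts 1/12 s, in which the tool goes at most 41.7 mm and 7.16 degrees, less where a joint would pass 70% of its speed; a pose out of reach is approached as far as the arm can. A call with a gripper value outside its range is refused whole. "jaw" is the closure, from 0 (fully open) to 1 (shut), set as the call begins (left out, the last holds). The fingers move at their own pace and stop on an object; the grip force is fixed at half the most. Time passes only in rows, so rows that do not move let the fingers close. It gives the time, the measured TCP pose, the force and the opening at its end, in the units of the state.
- manip.get_obs(): the state, without advancing time (a new reading comes with each control period).
- viewer.read_camera(name): name is "scene" or "side" or "wrist"; returns (picture, depth): 400x640x3 uint8, blue, green, red; 400x640 float32, m along the optical axis (not along the pixel's ray), 0 where there is no reading.
- viewer.camera_params(name): a dict with "mtx" (3x3 intrinsics, pixels), "origin" and "rotation" of the camera in the world. Camera axes: x right, y down, z forward; pixel columns grow to the right and rows downward; lengths in m; the calibration is good to about 2 mm. A picture is of the moment at which its call begins: read the wrist's pose just before it. camera_params takes no time and is no camera call; for the wrist camera it gives the pose at the moment of the call.
- manip.close_job(): hands the job in, once; it reports no verdict.
The state is a dict: "t": time; "joints": joint angles; "joint_vel": joint speeds; "tau": joint torques, N m; "tool_pos": TCP position; "orientation": TCP orientation; "ft_force": force on the tool from outside, world axes, zero at the start; "ft_torque": the same for the moment, N m; "width": opening from 0.0 (shut) to 1.0 (fully open).
Only numpy, scipy, OpenCV 4.12 (cv2) and the standard library are available. Lean on these libraries where they do the work, as an engineer would, in place of code of your own. Each camera call takes 0.05 s, during which the arm holds its last target. There are 200 camera calls.

## Working session

There is one attempt and no reset: what is moved stays moved. The work goes in short steps, Python scripts to look and compute and a tool call to move; the robot and the scene stay as the last step left them, time stands still between calls to the robot, and variables do not carry over. Pictures are saved under pics/ and viewed, about 12 in all and at most 16, crops included, and the job is handed in when it is done.

Besides the shell and the picture viewer there is one more tool, called after ">>>" by a JSON object that holds its "method" and its "body". move_arm: Moves the arm, as the interface text tells. Its arguments: {"type":"object","properties":{"commands":{"type":"array"},"jaw":{"type":"number"}},"required":["commands"]}

```bash
mkdir -p pics; ls
cat > h.py <<'E'
import numpy as np, cv2
from cell import manip, viewer
def cam(name, save=None):
    p=viewer.camera_params(name); im,d=viewer.read_camera(name)
    if save: cv2.imwrite('pics/'+save+'.png',im)
    return im,d,p
def world(d,p,u,v,z=None):
    K=np.array(p['mtx']);R=np.array(p['rotation']);o=np.array(p['origin'])
    r=np.linalg.inv(K)@np.array([u,v,1.0])
    if z is None: return o+R@(r*d[int(v),int(u)])
    w=R@r; return o+w*(z-o[2])/w[2]
def cloud(d,p):
    K=np.array(p['mtx']);R=np.array(p['rotation']);o=np.array(p['origin'])
    v,u=np.mgrid[:d.shape[0],:d.shape[1]]
    c=np.stack([u,v,np.ones_like(u)],-1).astype(float)@np.linalg.inv(K).T*d[...,None]
    return c@R.T+o
E
python3 - <<'E'
from h import *
o=manip.get_obs();print(o)
for n in ('scene','side','wrist'):
    im,d,p=cam(n,n+'0');np.savez(n+'0.npz',im=im,d=d,**{k:np.array(p[k]) for k in('mtx','origin','rotation')})
    print(n,p['origin'],np.round(p['rotation'],3).tolist(),np.array(p['mtx'])[0])
a=cv2.imread('pics/scene0.png');b=cv2.imread('pics/side0.png')
E
```

```text
pics
{'t': 0.0, 'joints': array([-1.44123567e+00,  2.17789379e-01,  1.61495518e+00, -1.90486074e-05,
        1.31131173e+00, -1.12190740e-01]), 'joint_vel': array([-0.00307971, -0.00073   ,  0.00194747,  0.00119677,  0.00168157,
       -0.0004557 ]), 'tau': array([-5.49936995e-04, -3.96844697e+01, -3.03854442e+01, -1.13450915e-04,
        9.74485214e-03,  2.75935243e-06]), 'tool_pos': array([ 0.14954047, -0.60598799,  0.22993545]), 'orientation': array([-3.14133512e+00,  2.45020331e-03, -1.32903970e+00]), 'ft_force': array([-0.6731736 ,  0.56271468, -0.24717518]), 'ft_torque': array([ 0.02377946, -0.04779192, -0.01629506]), 'width': 0.9991861091190324}
scene [1.00772197 0.27111483 0.82785845] [-2.514, 0.006, 2.113] [407.99567428   0.         311.14663891]
side [0.36167681 0.68769481 0.67815075] [-2.257, 0.022, -2.865] [400.90669186   0.         318.30999615]
wrist [ 0.22802463 -0.58667158  0.37366137] [2.822, 0.002, -1.329] [328.14947633   0.         322.7510512 ]
```

Run:
```python
s=open('h.py').read()
s=s.replace("R=np.array(p['rotation'])","R=rot(p['rotation'])").replace("def cam(","from scipy.spatial.transform import Rotation as Ro\ndef rot(r):\n    r=np.array(r)\n    return r if r.ndim==2 else Ro.from_euler('xyz',r).as_matrix()\ndef cam(",1)
open('h.py','w').write(s)
```

```text
(no output)
```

View pics/scene0.png

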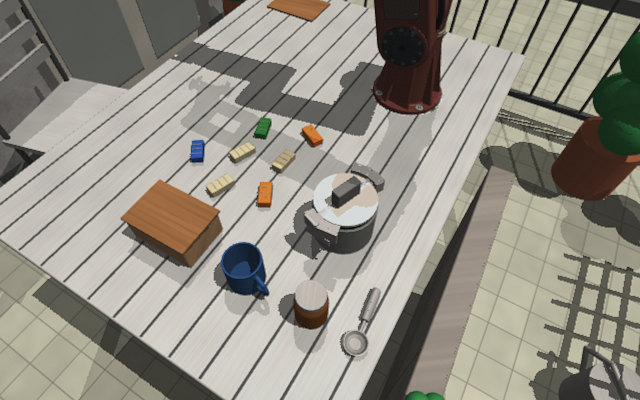

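View pics/side0.png

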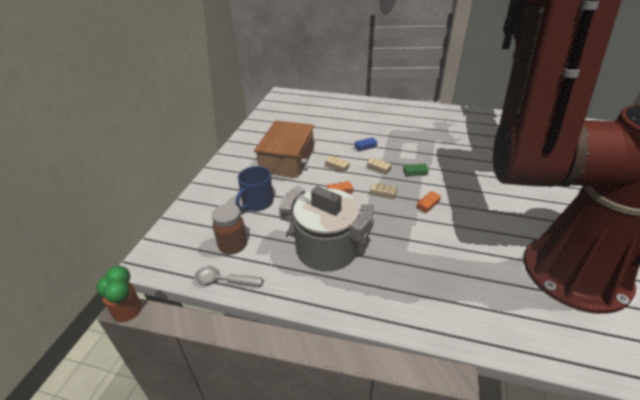

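```bash
cat > m.py <<'E'
from h import *
def load(n):
    f=np.load(n+'.npz');return f['im'],f['d'],{k:f[k] for k in('mtx','origin','rotation')}
if __name__=='__main__':
  for n in ('scene0','side0'):
    im,d,p=load(n);C=cloud(d,p);ok=d>0
    X,Y,Z=C[...,0],C[...,1],C[...,2]
    hsv=cv2.cvtColor(im,cv2.COLOR_BGR2HSV).astype(int)
    print(n,'table z',np.median(Z[ok&(abs(Z)<.02)]))
    # objects 15-26mm high
    m=(ok&(Z>.012)&(Z<.030)&(X>.2)&(X<.9)&(Y<.3)).astype(np.uint8)
    k,l,s,c=cv2.connectedComponentsWithStats(m)
    for i in range(1,k):
        q=l==i
        if s[i,4]<40: continue
        t=q&(Z>.018)
        if t.sum()<15: continue
        r=cv2.minAreaRect((C[t][:,:2]*1000).astype(np.float32))
        print('obj',c[i].round(),s[i,4],'rect',np.round(r[0]),np.round(r[1]),round(r[2]),'z',np.percentile(Z[q],95).round(4),'bgr',im[q].mean(0).round())
    # grip bar top
    for nm,z0,z1 in (('gripbar',.155,.175),('lidtop',.116,.126)):
        t=ok&(Z>z0)&(Z<z1)&(X>.3)&(X<.9)&(Y>-.3)&(Y<.3)
        if t.sum()>20:
            r=cv2.minAreaRect((C[t][:,:2]*1000).astype(np.float32));print(nm,t.sum(),np.round(r[0]),np.round(r[1]),round(r[2],1),'zmed',np.median(Z[t]).round(4), 'mean',C[t].mean(0).round(4))
    t=ok&(Z>.045)&(Z<.075)&(Y>.2)
    if t.sum()>20:
        r=cv2.minAreaRect((C[t][:,:2]*1000).astype(np.float32));print('ledge',t.sum(),np.round(r[0]),np.round(r[1]),round(r[2],1),np.median(Z[t]))
  # ortho map
  M=np.zeros((700,800,3),np.uint8)
  for n in ('side0','scene0'):
    im,d,p=load(n);C=cloud(d,p);ok=(d>0)&(C[...,2]>-.01)&(C[...,2]<.2)
    P=C[ok];col=im[ok];o=np.argsort(P[:,2]);P=P[o];col=col[o]
    u=((.35-P[:,1])*900).astype(int);v=((.95-P[:,0])*900).astype(int)
    g=(u>=0)&(u<799)&(v>=0)&(v<699)
    for a in(0,1):
      for b in(0,1): M[v[g]+a,u[g]+b]=col[g]
  cv2.imwrite('pics/ortho.png',M[:600])
E
python3 m.py
```

```text
scene0 table z -0.001481012412901106
obj [263. 127.] 213 rect [ 366. -280.] [67. 32.] 21 z 0.0228 bgr [ 55. 106.  49.]
obj [312. 134.] 227 rect [ 321. -146.] [68. 33.] 61 z 0.0224 bgr [ 47. 105. 181.]
obj [197. 150.] 247 rect [ 527. -382.] [68. 31.] 38 z 0.0225 bgr [144.  82.  51.]
obj [242. 151.] 255 rect [ 470. -275.] [33. 64.] 69 z 0.0225 bgr [135. 171. 184.]
obj [283. 160.] 271 rect [ 440. -162.] [34. 66.] 88 z 0.0225 bgr [117. 148. 162.]
obj [220. 184.] 306 rect [ 589. -256.] [33. 65.] 71 z 0.0223 bgr [137. 173. 186.]
obj [265. 193.] 301 rect [ 554. -141.] [66. 31.] 30 z 0.0224 bgr [ 51. 115. 191.]
obj [187. 246.] 334 rect [ 783. -227.] [ 96. 203.] 37 z 0.0287 bgr [48. 67. 85.]
obj [346. 246.] 178 rect [579. 100.] [ 34. 122.] 38 z 0.029 bgr [54. 57. 56.]
obj [242. 261.] 138 rect [738. -73.] [24. 71.] 53 z 0.0291 bgr [56. 37. 23.]
obj [249. 290.] 136 rect [780. -30.] [23. 87.] 18 z 0.0287 bgr [57. 39. 25.]
obj [371. 304.] 296 rect [671. 209.] [64. 11.] 4 z 0.0197 bgr [143. 149. 154.]
obj [311. 323.] 98 rect [772. 122.] [22. 65.] 29 z 0.0292 bgr [22. 37. 56.]
gripbar 312 [535.  67
[... 1049 characters left out ...]
 191.]
obj [384. 189.] 250 rect [ 438. -162.] [34. 66.] 89 z 0.0238 bgr [123. 149. 163.]
obj [429. 200.] 258 rect [ 318. -145.] [68. 32.] 62 z 0.0244 bgr [ 71. 109. 181.]
obj [256. 203.] 194 rect [743. -18.] [82. 53.] 17 z 0.0294 bgr [75. 60. 54.]
obj [233. 246.] 170 rect [739. 127.] [69. 35.] 34 z 0.0292 bgr [53. 62. 78.]
obj [327. 261.] 342 rect [521. 112.] [137.  52.] 15 z 0.029 bgr [72. 75. 76.]
obj [234. 278.] 384 rect [673. 212.] [73. 15.] 9 z 0.0206 bgr [146. 151. 157.]
gripbar 297 [532.  68.] [27. 63.] 69.6 zmed 0.1627 mean [0.5318 0.0708 0.1619]
lidtop 1957 [533.  67.] [195. 139.] 3.7 zmed 0.1213 mean [0.5302 0.0827 0.1213]
ledge 13290 [547. 353.] [659.  62.] 2.5 0.06013316606660696
```

View pics/ortho.png

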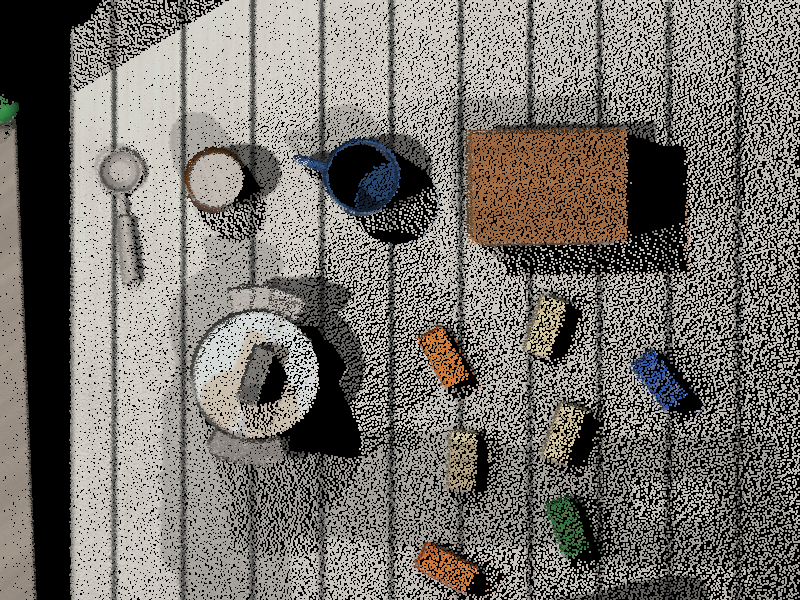

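```bash
cat > go.py <<'E'
import sys
from h import *
def plan(x,y,z,yawdeg=None,mm=36.):
    o=manip.get_obs();yw=np.degrees(o['orientation'][2]);p=o['tool_pos']
    t=yw if yawdeg is None else yawdeg
    dy=-((t-yw+180)%360-180)
    a=np.radians(yw-dy);D=np.array([x,y,z])-p
    tx=D@[np.cos(a),np.sin(a),0]*100;ty=D@[np.sin(a),-np.cos(a),0]*100;tz=-D[2]*100
    n=max(1,int(np.ceil(np.linalg.norm(D)*1000/mm)))
    print(f't {o["t"]:.1f} pos {np.round(p,4)} yaw {yw:.2f} ori {np.round(o["orientation"][:2],3)} F {np.round(o["ft_force"],1)} w {o["width"]:.3f}')
    print(f'yaw total {dy:.2f}; then total x {tx:.2f} y {ty:.2f} z {tz:.2f} cm; {n} rows of {tx/n:.2f} {ty/n:.2f} {tz/n:.2f}')
if __name__=='__main__': plan(*[float(a) for a in sys.argv[1:]])
E
python3 go.py .5335 .067 .27 -110
```

```text
t 0.1 pos [ 0.1496 -0.6062  0.2302] yaw -76.15 ori [-3.141e+00  2.000e-03] F [ 0.2  0.1 -0.4] w 1.006
yaw total 33.85; then total x -76.39 y -13.05 z -3.98 cm; 22 rows of -3.47 -0.59 -0.18
```

>>> {"method": "move_arm", "body": {"commands": [{"yaw":6.77,"z":-0.8},{"yaw":6.77,"z":-0.8},{"yaw":6.77,"z":-0.8},{"yaw":6.77,"z":-0.8},{"yaw":6.77,"z":-0.8}], "jaw": 0}}

```text
$.commands[0]: bad value
```

>>> {"method": "move_arm", "body": {"commands": [{"x":-3.82,"y":-0.65},{"x":-3.82,"y":-0.65},{"x":-3.82,"y":-0.65},{"x":-3.82,"y":-0.65},{"x":-3.82,"y":-0.65},{"x":-3.82,"y":-0.65},{"x":-3.82,"y":-0.65},{"x":-3.82,"y":-0.65}]}}

```text
$.commands[0]: bad value
```

>>> {"method": "move_arm", "body": {"commands": [{"x":-3.82,"y":-0.65},{"x":-3.82,"y":-0.65},{"x":-3.82,"y":-0.65},{"x":-3.82,"y":-0.65},{"x":-3.82,"y":-0.65},{"x":-3.82,"y":-0.65},{"x":-3.82,"y":-0.65},{"x":-3.82,"y":-0.65}]}}

```text
$.commands[0]: bad value
```

>>> {"method": "move_arm", "body": {"commands": [{"x":-3.82,"y":-0.65},{"x":-3.82,"y":-0.65},{"x":-3.82,"y":-0.65},{"x":-3.82,"y":-0.65},{},{}]}}

```text
$.commands[0]: bad value
```

```bash
python3 go.py .5335 .067 .27 -110
python3 - <<'E'
from h import *
im,d,p=cam('wrist','w1');C=cloud(d,p);X,Y,Z=C[...,0],C[...,1],C[...,2]
for z0,z1 in((.155,.172),(.118,.1235)):
    t=(d>0)&(Z>z0)&(Z<z1)&(np.hypot(X-.5335,Y-.067)<.11)
    if z1<.13:t&=(im.min(-1)>140)
    r=cv2.minAreaRect((C[t][:,:2]*1000).astype(np.float32));print(t.sum(),np.round(r[0],1),np.round(r[1],1),round(r[2],1),np.median(Z[t]),C[t].mean(0))
    c,rad=cv2.minEnclosingCircle((C[t][:,:2]*1000).astype(np.float32));print(c,rad)
E
```

```text
t 0.1 pos [ 0.1496 -0.6062  0.2302] yaw -76.15 ori [-3.141e+00  2.000e-03] F [ 0.2  0.1 -0.4] w 1.006
yaw total 33.85; then total x -76.39 y -13.05 z -3.98 cm; 22 rows of -3.47 -0.59 -0.18
0 [0. 0.] [0. 0.] 0.0 nan [nan nan nan]
(0.0, 0.0) 0.0
0 [0. 0.] [0. 0.] 0.0 nan [nan nan nan]
(0.0, 0.0) 0.0
  return _methods._mean(a, axis=axis, dtype=dtype,
  ret = ret.dtype.type(ret / rcount)
<stdin>:6: RuntimeWarning: Mean of empty slice.
  ret = um.true_divide(
```

View pics/w1.png

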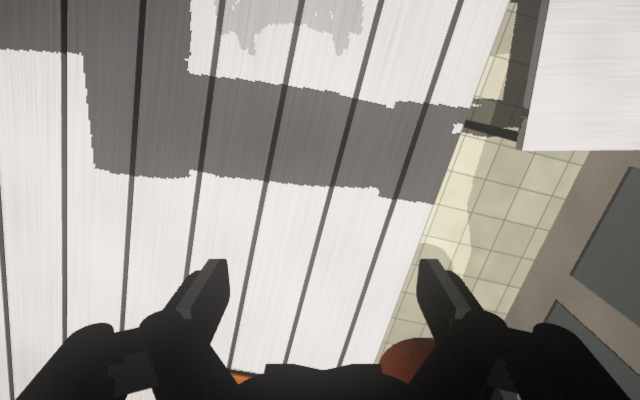

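>>> {"method": "move_arm", "body": {"commands": [{"x":0,"y":0,"z":-0.8,"yaw":6.77},{"x":0,"y":0,"z":-0.8,"yaw":6.77},{"x":0,"y":0,"z":-0.8,"yaw":6.77},{"x":0,"y":0,"z":-0.8,"yaw":6.77},{"x":0,"y":0,"z":-0.8,"yaw":6.77}], "jaw": 0}}

```text
t: 0.62
tool_pos: [0.1497, -0.6066, 0.2712]
orientation: [3.141, 0.001, -1.926]
ft_force: [0.6, -0.2, 0.3]
width: 1.001
```

>>> {"method": "move_arm", "body": {"commands": [{"x":-3.82,"y":-0.65,"z":0,"yaw":0},{"x":-3.82,"y":-0.65,"z":0,"yaw":0},{"x":-3.82,"y":-0.65,"z":0,"yaw":0},{"x":-3.82,"y":-0.65,"z":0,"yaw":0},{"x":-3.82,"y":-0.65,"z":0,"yaw":0},{"x":-3.82,"y":-0.65,"z":0,"yaw":0},{"x":-3.82,"y":-0.65,"z":0,"yaw":0},{"x":-3.82,"y":-0.65,"z":0,"yaw":0}]}}

```text
t: 1.28
tool_pos: [0.3035, -0.3356, 0.2712]
orientation: [-3.141, 0.0, -1.92]
ft_force: [1.5, -0.3, 0.3]
width: 1.0
```

>>> {"method": "move_arm", "body": {"commands": [{"x":-3.82,"y":-0.65,"z":0,"yaw":0},{"x":-3.82,"y":-0.65,"z":0,"yaw":0},{"x":-3.82,"y":-0.65,"z":0,"yaw":0},{"x":-3.82,"y":-0.65,"z":0,"yaw":0},{"x":-3.82,"y":-0.65,"z":0,"yaw":0},{"x":-3.82,"y":-0.65,"z":0,"yaw":0},{"x":-3.82,"y":-0.65,"z":0,"yaw":0},{"x":-3.82,"y":-0.65,"z":0,"yaw":0}]}}

```text
t: 1.95
tool_pos: [0.4569, -0.0661, 0.2714]
orientation: [-3.141, -0.0, -1.92]
ft_force: [0.3, -0.3, 0.9]
width: 0.999
```

>>> {"method": "move_arm", "body": {"commands": [{"x":-3.82,"y":-0.65,"z":0,"yaw":0},{"x":-3.82,"y":-0.65,"z":0,"yaw":0},{"x":-3.82,"y":-0.65,"z":0,"yaw":0},{"x":-3.82,"y":-0.65,"z":0,"yaw":0},{"x":0,"y":0,"z":0,"yaw":0},{"x":0,"y":0,"z":0,"yaw":0}]}}

```text
t: 2.45
tool_pos: [0.5332, 0.0683, 0.2707]
orientation: [3.14, -0.001, -1.916]
ft_force: [-0.2, -0.8, -0.1]
width: 0.997
```

```bash
cat > lid.py <<'E'
from h import *
import sys
im,d,p=cam('wrist',sys.argv[1]);C=cloud(d,p);X,Y,Z=C[...,0],C[...,1],C[...,2]
for z0,z1 in((.155,.172),(.118,.1235)):
    t=(d>0)&(Z>z0)&(Z<z1)&(np.hypot(X-.5335,Y-.067)<.11)
    if z1<.13:t&=(im.min(-1)>140)
    if t.sum()<9: continue
    r=cv2.minAreaRect((C[t][:,:2]*1000).astype(np.float32));print(t.sum(),np.round(r[0],1),np.round(r[1],1),round(r[2],1),np.median(Z[t]),C[t].mean(0))
    print(cv2.minEnclosingCircle((C[t][:,:2]*1000).astype(np.float32)))
E
python3 go.py .5335 .067 .127 -110;python3 lid.py w2
```

```text
t 2.5 pos [0.5332 0.0683 0.2707] yaw -109.78 ori [ 3.14e+00 -1.00e-03] F [-0.2 -0.8 -0.1] w 0.997
yaw total 0.22; then total x 0.12 y -0.07 z 14.37 cm; 4 rows of 0.03 -0.02 3.59
2270 [534.6  65.9] [24.  63.1] 70.7 0.16384592505436885 [0.53664495 0.0652053  0.16364728]
((534.3052368164062, 65.22913360595703), 32.91872787475586)
14094 [533.6  66.6] [139.2 138.1] 37.5 0.12203383740389664 [0.53794567 0.06602531 0.12201364]
((523.15478515625, 66.23531341552734), 85.033935546875)
```

View pics/w2.png

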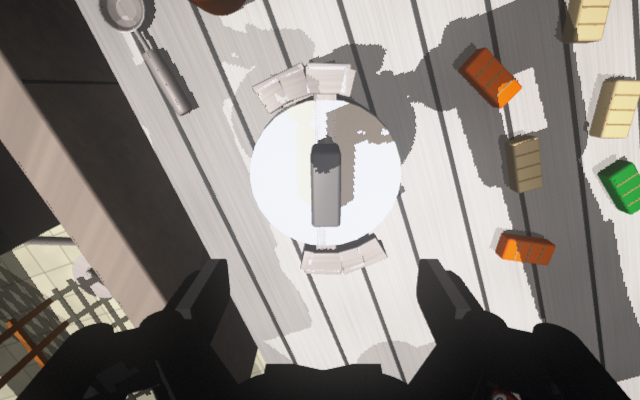

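>>> {"method": "move_arm", "body": {"commands": [{"x":0.17,"y":-0.16,"z":3,"yaw":-0.5},{"x":0,"y":0,"z":3,"yaw":0},{"x":0,"y":0,"z":3,"yaw":0},{"x":0,"y":0,"z":3,"yaw":0},{"x":0,"y":0,"z":2.35,"yaw":0},{"x":0,"y":0,"z":0,"yaw":0}]}}

```text
t: 3.0
tool_pos: [0.5284, 0.0629, 0.1219]
orientation: [3.13, -0.004, -1.913]
ft_force: [-1.3, 0.1, -0.9]
width: 0.998
```

>>> {"method": "move_arm", "body": {"commands": [{"x":0,"y":0,"z":0,"yaw":0},{"x":0,"y":0,"z":0,"yaw":0},{"x":0,"y":0,"z":0,"yaw":0},{"x":0,"y":0,"z":0,"yaw":0},{"x":0,"y":0,"z":0,"yaw":0},{"x":0,"y":0,"z":0,"yaw":0},{"x":0,"y":0,"z":0,"yaw":0},{"x":0,"y":0,"z":0,"yaw":0}], "jaw": 1}}

```text
t: 3.67
tool_pos: [0.5353, 0.0645, 0.129]
orientation: [-3.139, 0.001, -1.911]
ft_force: [0.7, 0.6, 3.8]
width: 0.272
```

>>> {"method": "move_arm", "body": {"commands": [{"x":0,"y":0,"z":0.3,"yaw":0},{"x":0,"y":0,"z":0.3,"yaw":0},{"x":0,"y":0,"z":0.3,"yaw":0},{"x":0,"y":0,"z":0,"yaw":0},{"x":0,"y":0,"z":0,"yaw":0}]}}

```text
t: 4.08
tool_pos: [0.5354, 0.0645, 0.1204]
orientation: [-3.139, 0.001, -1.911]
ft_force: [-0.7, 0.1, 9.3]
width: 0.273
```

>>> {"method": "move_arm", "body": {"commands": [{"x":0,"y":0,"z":0.1,"yaw":-6},{"x":0,"y":0,"z":0,"yaw":-6},{"x":0,"y":0,"z":0,"yaw":-6},{"x":0,"y":0,"z":0,"yaw":-6},{"x":0,"y":0,"z":0,"yaw":-6}]}}

```text
t: 4.5
tool_pos: [0.536, 0.0648, 0.12]
orientation: [-3.137, 0.0, -1.384]
ft_force: [0.2, 0.4, 9.9]
width: 0.269
```

>>> {"method": "move_arm", "body": {"commands": [{"x":0,"y":0,"z":0,"yaw":-6},{"x":0,"y":0,"z":0,"yaw":-6},{"x":0,"y":0,"z":0,"yaw":-6},{"x":0,"y":0,"z":0,"yaw":-6},{"x":0,"y":0,"z":0,"yaw":-6},{"x":0,"y":0,"z":0,"yaw":0},{"x":0,"y":0,"z":0,"yaw":0}]}}

```text
t: 5.08
tool_pos: [0.5359, 0.0648, 0.12]
orientation: [-3.138, -0.002, -0.863]
ft_force: [0.9, -0.5, 10.6]
width: 0.27
```

>>> {"method": "move_arm", "body": {"commands": [{"x":0,"y":0,"z":-1,"yaw":0},{"x":0,"y":0,"z":-1,"yaw":0},{"x":0,"y":0,"z":-2,"yaw":0},{"x":0,"y":0,"z":-3,"yaw":0},{"x":0,"y":0,"z":-3,"yaw":0},{"x":0,"y":0,"z":0,"yaw":0},{"x":0,"y":0,"z":0,"yaw":0}]}}

```text
t: 5.67
tool_pos: [0.5344, 0.0645, 0.2186]
orientation: [-3.14, -0.001, -0.864]
ft_force: [0.3, 0.5, -2.2]
width: 0.272
```

```bash
python3 go.py .50 .3507 .24 -50
python3 - <<'E'
from h import *
im,d,p=cam('scene','s1');cv2.imwrite('pics/s1c.png',cv2.resize(im[120:300,200:480],None,fx=2.5,fy=2.5))
C=cloud(d,p);t=(d>0)&(C[...,2]>.05)&(C[...,2]<.07)&(C[...,1]>.25)&(C[...,1]<.45)&(C[...,0]>.42)&(C[...,0]<.58)
print('ledge',C[t][:,1].min(),C[t][:,1].max(),np.median(C[t][:,1]),C[t][:,2].mean())
E
```

```text
t 5.7 pos [0.5344 0.0645 0.2186] yaw -49.49 ori [-3.14e+00 -1.00e-03] F [ 0.3  0.5 -2.2] w 0.272
yaw total 0.51; then total x -24.13 y -15.76 z -2.14 cm; 9 rows of -2.68 -1.75 -0.24
ledge 0.3166239184376842 0.3827660956901531 0.35007562448469237 0.058361221123536186
```

View pics/s1c.png

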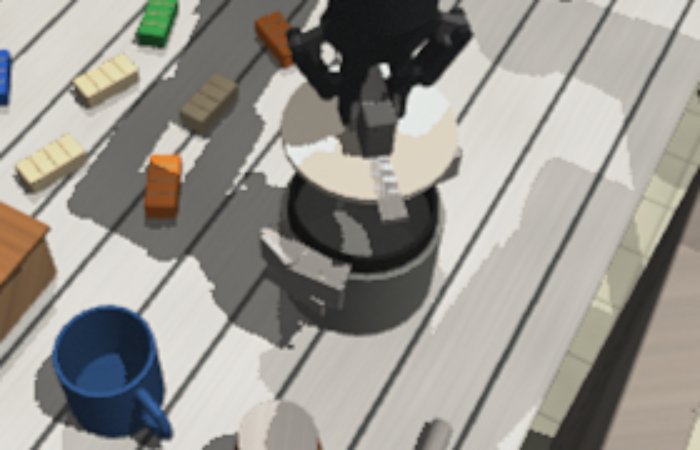

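>>> {"method": "move_arm", "body": {"commands": [{"x":-2.4,"y":-1.6,"z":0,"yaw":0.5},{"x":-2.4,"y":-1.6,"z":0,"yaw":0},{"x":-2.4,"y":-1.6,"z":0,"yaw":0},{"x":-2.4,"y":-1.6,"z":0,"yaw":0},{"x":-2.4,"y":-1.6,"z":0,"yaw":0},{"x":-2.4,"y":-1.6,"z":0,"yaw":0},{"x":-2.4,"y":-1.6,"z":0,"yaw":0},{"x":-2.4,"y":-1.6,"z":0,"yaw":0}]}}

```text
t: 6.38
tool_pos: [0.5056, 0.2942, 0.2137]
orientation: [3.134, 0.002, -0.873]
ft_force: [0.4, 0.2, -1.3]
width: 0.269
```

>>> {"method": "move_arm", "body": {"commands": [{"x":-2.4,"y":-1.5,"z":0,"yaw":0},{"x":-2.4,"y":-1.5,"z":0,"yaw":0},{"x":0,"y":0,"z":2.5,"yaw":0},{"x":0,"y":0,"z":2.5,"yaw":0},{"x":0,"y":0,"z":2.5,"yaw":0},{"x":0,"y":0,"z":2.5,"yaw":0},{"x":0,"y":0,"z":0,"yaw":0},{"x":0,"y":0,"z":0,"yaw":0}]}}

```text
t: 7.05
tool_pos: [0.4967, 0.3479, 0.1129]
orientation: [3.131, 0.002, -0.873]
ft_force: [-0.0, -0.2, -1.8]
width: 0.272
```

```bash
python3 go.py .50 .3505 .075
python3 - <<'E'
from h import *
im,d,p=cam('side','d1');cv2.imwrite('pics/d1c.png',im[150:400,100:600])
C=cloud(d,p);Z=C[...,2]
t=(d>0)&(Z>.05)&(Z<.07)&(C[...,1]>.3)&(C[...,1]<.4)
print('ledge',np.polyfit(C[t][:,0],C[t][:,1],1),Z[t].mean())
t=(d>0)&(Z>.09)&(Z<.11)&(C[...,1]>.25)&(C[...,1]<.45)
print(np.median(Z[t]),t.sum())
E
```

```text
t 7.0 pos [0.4967 0.3479 0.1129] yaw -50.00 ori [3.131e+00 2.000e-03] F [-0.  -0.2 -1.8] w 0.272
yaw total -0.00; then total x 0.01 y -0.42 z 3.79 cm; 2 rows of 0.01 -0.21 1.89
ledge [0.04937757 0.33053293] 0.05983010496969768
0.10414092679550763 4552
```

View pics/d1c.png

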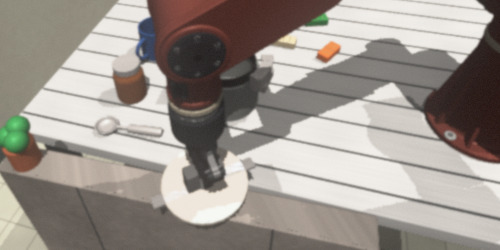

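>>> {"method": "move_arm", "body": {"commands": [{"x":0,"y":-0.4,"z":1.2,"yaw":0},{"x":0,"y":0,"z":1,"yaw":0},{"x":0,"y":0,"z":0.7,"yaw":0},{"x":0,"y":0,"z":0.4,"yaw":0},{"x":0,"y":0,"z":0.2,"yaw":0},{"x":0,"y":0,"z":0,"yaw":0},{"x":0,"y":0,"z":0,"yaw":0}]}}

```text
t: 7.68
tool_pos: [0.5037, 0.3525, 0.083]
orientation: [-3.141, -0.0, -0.873]
ft_force: [0.4, 1.3, -1.5]
width: 0.274
```

>>> {"method": "move_arm", "body": {"commands": [{"x":0,"y":0,"z":0.3,"yaw":0},{"x":0,"y":0,"z":0.2,"yaw":0},{"x":0,"y":0,"z":0.1,"yaw":0},{"x":0,"y":0,"z":0.1,"yaw":0},{"x":0,"y":0,"z":0,"yaw":0},{"x":0,"y":0,"z":0,"yaw":0}]}}

```text
t: 8.18
tool_pos: [0.5038, 0.3526, 0.0761]
orientation: [-3.141, -0.0, -0.873]
ft_force: [-1.4, -1.0, -0.8]
width: 0.272
```

>>> {"method": "move_arm", "body": {"commands": [{"x":0,"y":0,"z":0.1,"yaw":0},{"x":0,"y":0,"z":0.05,"yaw":0},{"x":0,"y":0,"z":0,"yaw":0},{"x":0,"y":0,"z":0,"yaw":0}]}}

```text
t: 8.52
tool_pos: [0.5038, 0.3526, 0.076]
orientation: [-3.142, -0.0, -0.872]
ft_force: [-4.7, -2.4, 7.0]
width: 0.269
```

>>> {"method": "move_arm", "body": {"commands": [{"x":0,"y":0,"z":-0.1,"yaw":0},{"x":0,"y":0,"z":0,"yaw":0},{"x":0,"y":0,"z":0,"yaw":0}]}}

```text
t: 8.77
tool_pos: [0.504, 0.3527, 0.076]
orientation: [-3.141, -0.0, -0.873]
ft_force: [-1.6, -2.2, 3.7]
width: 0.267
```

>>> {"method": "move_arm", "body": {"commands": [{"x":0,"y":0,"z":0,"yaw":0},{"x":0,"y":0,"z":0,"yaw":0},{"x":0,"y":0,"z":0,"yaw":0},{"x":0,"y":0,"z":0,"yaw":0},{"x":0,"y":0,"z":0,"yaw":0},{"x":0,"y":0,"z":0,"yaw":0},{"x":0,"y":0,"z":0,"yaw":0},{"x":0,"y":0,"z":0,"yaw":0}], "jaw": 0}}

```text
t: 9.43
tool_pos: [0.5036, 0.3525, 0.0753]
orientation: [-3.142, -0.0, -0.873]
ft_force: [0.4, -0.3, 0.0]
width: 0.995
```

>>> {"method": "move_arm", "body": {"commands": [{"x":0,"y":0,"z":-1,"yaw":0},{"x":0,"y":0,"z":-2,"yaw":0},{"x":0,"y":0,"z":-3,"yaw":0},{"x":0,"y":0,"z":-3,"yaw":0},{"x":0,"y":0,"z":-3,"yaw":0},{"x":0,"y":0,"z":-3,"yaw":0},{"x":0,"y":0,"z":-2,"yaw":0},{"x":0,"y":0,"z":0,"yaw":0}]}}

```text
t: 10.1
tool_pos: [0.5068, 0.3543, 0.2534]
orientation: [-3.129, -0.003, -0.872]
ft_force: [0.1, 0.7, 1.8]
width: 0.995
```

```bash
cat > bars.py <<'E'
import sys
from h import *
def bars(names=('scene',),tag=None):
  for n in names:
    im,d,p=cam(n,tag and tag+n);C=cloud(d,p);Z=C[...,2];X,Y=C[...,0],C[...,1]
    m=((d>0)&(Z>.012)&(Z<.030)&(X>.2)&(X<.7)&(Y<.2)&(Y>-.5)).astype(np.uint8)
    k,l,s,c=cv2.connectedComponentsWithStats(m)
    for i in range(1,k):
        t=(l==i)&(Z>.018)
        if t.sum()<60: continue
        b=im[t].mean(0)
        if b[0]<.6*b[2] or b[0]>b[2]: continue
        (cx,cy),(w,h),a=cv2.minAreaRect((C[t][:,:2]*1000).astype(np.float32))
        if w<h: a+=90
        print(n,c[i].round(),t.sum(),'centre',round(cx,1),round(cy,1),'size',round(w),round(h),'long axis',round((a+90)%180-90,1),'z',np.median(Z[t]).round(4))
if __name__=='__main__': bars(sys.argv[1].split(','),sys.argv[2] if len(sys.argv)>2 else None)
E
python3 - <<'E'
from h import *
im,d,p=cam('wrist','w3');C=cloud(d,p);Z=C[...,2]
t=(d>0)&(Z>.06)&(Z<.075)&(np.hypot(C[...,0]-.504,C[...,1]-.3525)<.095)&(im.min(-1)>100)
A=np.c_[C[t][:,:2],np.ones(t.sum())];print('lid plane',np.linalg.lstsq(A,C[t][:,2],rcond=None)[0],t.sum(),np.median(Z[t]))
t=(d>0)&(Z>.1)&(Z<.118)&(np.hypot(C[...,0]-.504,C[...,1]-.3525)<.06)
print(cv2.minAreaRect((C[t][:,:2]*1000).astype(np.float32)),np.median(Z[t]))
E
python3 bars.py scene,side s2; python3 go.py .439 -.162 .15 -90
```

```text
lid plane [-0.00729867  0.00789762  0.06775603] 13534 0.06786176922327394
((502.8216552734375, 352.7790832519531), (63.00028610229492, 23.747827529907227), 40.5162353515625) 0.10979862319946848
scene [242. 151.] 202 centre 470.5 -275.5 size 33 64 long axis -18.7 z 0.0203
scene [283. 160.] 216 centre 439.5 -163.1 size 32 67 long axis -2.2 z 0.0203
scene [220. 184.] 246 centre 589.3 -255.0 size 34 66 long axis -19.4 z 0.0204
scene [345. 203.] 150 centre 488.5 45.6 size 35 114 long axis -66.0 z 0.0241
scene [346. 246.] 116 centre 577.2 104.2 size 32 116 long axis -48.5 z 0.0235
side [337. 162.] 152 centre 586.1 -254.3 size 34 67 long axis -18.0 z 0.0217
side [379. 164.] 159 centre 467.5 -275.0 size 35 67 long axis -18.8 z 0.0217
side [384. 189.] 206 centre 437.6 -162.4 size 36 65 long axis -2.8 z 0.0218
side [326. 223.] 124 centre 549.9 8.9 size 81 16 long axis 16.2 z 0.024
side [339. 261.] 134 centre 487.2 109.6 size 95 19 long axis 47.4 z 0.024
t 10.2 pos [0.5032 0.3523 0.2451] yaw -50.00 ori [3.141 0.   ] F [-0.6  0.2  0.2] w 1.000
yaw total 40.00; then total x 51.43 y 6.42 z 9.51 cm; 15 rows of 3.43 0.43 0.63
```

View pics/w3.png

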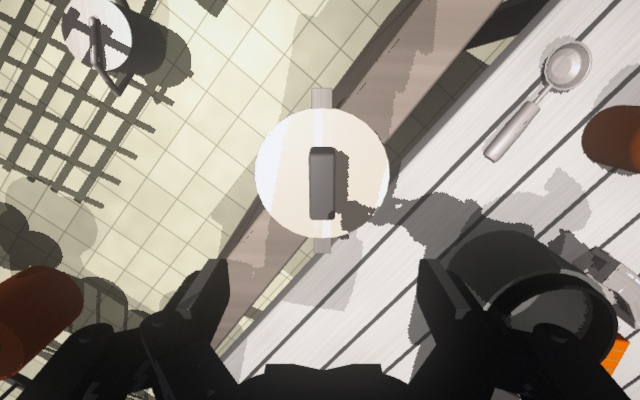

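>>> {"method": "move_arm", "body": {"commands": [{"x":0,"y":0,"z":0,"yaw":7.0833},{"x":0,"y":0,"z":0,"yaw":7.0833},{"x":0,"y":0,"z":0,"yaw":7.0833},{"x":0,"y":0,"z":0,"yaw":7.0833},{"x":0,"y":0,"z":0,"yaw":7.0833},{"x":0,"y":0,"z":0,"yaw":7.0833}]}}

```text
t: 10.75
tool_pos: [0.5021, 0.3516, 0.2421]
orientation: [3.137, -0.003, -1.621]
ft_force: [0.4, 0.2, 0.3]
width: 1.002
```

>>> {"method": "move_arm", "body": {"commands": [{"x":3.45,"y":0.28,"z":0,"yaw":0},{"x":3.45,"y":0.28,"z":0,"yaw":0},{"x":3.45,"y":0.28,"z":0,"yaw":0},{"x":3.45,"y":0.28,"z":0,"yaw":0},{"x":3.45,"y":0.28,"z":0,"yaw":0},{"x":3.45,"y":0.28,"z":0,"yaw":0},{"x":3.45,"y":0.28,"z":0,"yaw":0},{"x":3.45,"y":0.28,"z":0,"yaw":0}]}}

```text
t: 11.42
tool_pos: [0.4671, 0.0762, 0.2428]
orientation: [3.137, -0.0, -1.614]
ft_force: [0.9, -0.3, 0.6]
width: 1.001
```

>>> {"method": "move_arm", "body": {"commands": [{"x":3.45,"y":0.28,"z":0,"yaw":0},{"x":3.45,"y":0.28,"z":0,"yaw":0},{"x":3.45,"y":0.28,"z":0,"yaw":0},{"x":3.45,"y":0.28,"z":0,"yaw":0},{"x":3.45,"y":0.28,"z":1.5,"yaw":0},{"x":3.45,"y":0.28,"z":3,"yaw":0},{"x":3.45,"y":0.28,"z":3,"yaw":0}]}}

```text
t: 12.0
tool_pos: [0.439, -0.158, 0.1742]
orientation: [3.142, 0.0, -1.615]
ft_force: [-0.1, -0.5, -0.1]
width: 1.003
```

>>> {"method": "move_arm", "body": {"commands": [{"x":0,"y":0,"z":3,"yaw":0},{"x":0,"y":0,"z":3,"yaw":0},{"x":0,"y":0,"z":2,"yaw":0},{"x":0,"y":0,"z":0,"yaw":0},{"x":0,"y":0,"z":0,"yaw":0},{"x":0,"y":0,"z":0,"yaw":0}]}}

```text
t: 12.5
tool_pos: [0.44, -0.1564, 0.0959]
orientation: [3.141, 0.0, -1.614]
ft_force: [-0.1, -0.6, -0.4]
width: 0.995
```

```bash
python3 go.py .4385 -.1627 .003 -92.5; python3 bars.py wrist
```

```text
t 12.5 pos [ 0.44   -0.1564  0.0959] yaw -92.48 ori [3.141 0.   ] F [-0.1 -0.6 -0.4] w 0.995
yaw total 0.02; then total x 0.63 y 0.12 z 9.29 cm; 3 rows of 0.21 0.04 3.10
wrist [66. 86.] 2348 centre 516.9 11.3 size 31 116 long axis -16.8 z 0.0242
wrist [469.  10.] 1025 centre 559.5 -247.5 size 33 13 long axis 86.4 z 0.0226
wrist [497. 157.] 4689 centre 468.9 -275.9 size 32 66 long axis -20.3 z 0.0229
wrist [334. 205.] 3878 centre 438.8 -164.1 size 31 66 long axis -3.0 z 0.0229
```

>>> {"method": "move_arm", "body": {"commands": [{"x":0.71,"y":0.1,"z":3,"yaw":0},{"x":0,"y":0,"z":3,"yaw":0},{"x":0,"y":0,"z":2,"yaw":0},{"x":0,"y":0,"z":1.1,"yaw":0},{"x":0,"y":0,"z":0,"yaw":0},{"x":0,"y":0,"z":0,"yaw":0}]}}

```text
t: 13.05
tool_pos: [0.4395, -0.1639, 0.0057]
orientation: [-3.14, -0.001, -1.614]
ft_force: [0.0, -1.1, 0.0]
width: 1.0
```

>>> {"method": "move_arm", "body": {"commands": [{"x":0,"y":0,"z":0,"yaw":0},{"x":0,"y":0,"z":0,"yaw":0},{"x":0,"y":0,"z":0,"yaw":0},{"x":0,"y":0,"z":0,"yaw":0},{"x":0,"y":0,"z":0,"yaw":0},{"x":0,"y":0,"z":0,"yaw":0},{"x":0,"y":0,"z":0,"yaw":0},{"x":0,"y":0,"z":0,"yaw":0}], "jaw": 1}}

```text
t: 13.72
tool_pos: [0.4397, -0.1642, 0.0058]
orientation: [-3.14, -0.001, -1.614]
ft_force: [-0.0, 0.4, 6.4]
width: 0.358
```

>>> {"method": "move_arm", "body": {"commands": [{"x":0,"y":0,"z":-1,"yaw":0},{"x":0,"y":0,"z":-3,"yaw":0},{"x":0,"y":0,"z":-4,"yaw":0},{"x":0,"y":0,"z":-4,"yaw":0},{"x":0,"y":0,"z":-4,"yaw":0},{"x":0,"y":0,"z":-4,"yaw":0},{"x":0,"y":0,"z":0,"yaw":0},{"x":0,"y":0,"z":0,"yaw":0}]}}

```text
t: 14.38
tool_pos: [0.4404, -0.1645, 0.2084]
orientation: [-3.135, -0.003, -1.614]
ft_force: [-0.3, 0.6, -1.5]
width: 0.355
```

```bash
python3 go.py .534 .054 .2
```

```text
t 14.4 pos [ 0.4404 -0.1645  0.2084] yaw -92.49 ori [-3.135e+00 -3.000e-03] F [-0.3  0.6 -1.5] w 0.355
yaw total -0.00; then total x -22.24 y -8.41 z 0.84 cm; 7 rows of -3.18 -1.20 0.12
```

>>> {"method": "move_arm", "body": {"commands": [{"x":-2.75,"y":-1.05,"z":0,"yaw":0},{"x":-2.75,"y":-1.05,"z":0,"yaw":0},{"x":-2.75,"y":-1.05,"z":0,"yaw":0},{"x":-2.75,"y":-1.05,"z":0,"yaw":0},{"x":-2.75,"y":-1.05,"z":0,"yaw":0},{"x":-2.75,"y":-1.05,"z":0,"yaw":0},{"x":-2.75,"y":-1.05,"z":0,"yaw":0},{"x":-2.75,"y":-1.05,"z":0,"yaw":0}]}}

```text
t: 15.05
tool_pos: [0.5302, 0.0541, 0.2018]
orientation: [3.136, -0.0, -1.614]
ft_force: [0.7, 0.1, 0.1]
width: 0.358
```

>>> {"method": "move_arm", "body": {"commands": [{"x":0,"y":0,"z":1,"yaw":0},{"x":0,"y":0,"z":3,"yaw":0},{"x":0,"y":0,"z":3,"yaw":0},{"x":0,"y":0,"z":3,"yaw":0},{"x":0,"y":0,"z":3,"yaw":0},{"x":0,"y":0,"z":1.3,"yaw":0},{"x":0,"y":0,"z":0,"yaw":0},{"x":0,"y":0,"z":0,"yaw":0}]}}

```text
t: 15.72
tool_pos: [0.5313, 0.054, 0.0602]
orientation: [3.14, 0.003, -1.615]
ft_force: [5.4, 10.6, 5.3]
width: 0.358
```

>>> {"method": "move_arm", "body": {"commands": [{"x":-0.5,"y":0,"z":-1.5,"yaw":0},{"x":-0.3,"y":0,"z":0,"yaw":0},{"x":0,"y":0,"z":0,"yaw":0}]}}

```text
t: 15.97
tool_pos: [0.5313, 0.0607, 0.0756]
orientation: [3.14, -0.0, -1.614]
ft_force: [-0.6, -0.1, -1.7]
width: 0.353
```

>>> {"method": "move_arm", "body": {"commands": [{"x":0,"y":0,"z":0,"yaw":0},{"x":0,"y":0,"z":0,"yaw":0},{"x":0,"y":0,"z":0,"yaw":0},{"x":0,"y":0,"z":0,"yaw":0},{"x":0,"y":0,"z":0,"yaw":0}], "jaw": 0.45}}

```text
t: 16.38
tool_pos: [0.5321, 0.0604, 0.0764]
orientation: [3.141, -0.0, -1.615]
ft_force: [-0.2, -0.3, 0.2]
width: 0.552
```

>>> {"method": "move_arm", "body": {"commands": [{"x":0,"y":0,"z":-2,"yaw":0},{"x":0,"y":0,"z":-4,"yaw":0},{"x":0,"y":0,"z":-4,"yaw":0},{"x":0,"y":0,"z":-4,"yaw":0},{"x":0,"y":0,"z":-2,"yaw":0},{"x":0,"y":0,"z":0,"yaw":0},{"x":0,"y":0,"z":0,"yaw":0}]}}

```text
t: 16.97
tool_pos: [0.5336, 0.0605, 0.2388]
orientation: [-3.137, 0.0, -1.614]
ft_force: [-0.5, 0.1, -0.8]
width: 0.549
```

```bash
python3 bars.py scene,side s3
python3 - <<'E'
import cv2
a=cv2.imread('pics/s3scene.png')[100:300,150:480];b=cv2.imread('pics/s3side.png')[100:340,180:520]
import numpy as np
cv2.imwrite('pics/s3.png',np.hstack([cv2.resize(a,(400,242)),cv2.resize(b,(343,242))]))
E
python3 go.py .469 -.2755 .1 -109.5
```

```text
scene [242. 151.] 198 centre 470.5 -275.5 size 33 64 long axis -22.9 z 0.0202
scene [220. 184.] 247 centre 588.7 -254.9 size 34 64 long axis -19.3 z 0.0204
scene [345. 203.] 141 centre 488.6 45.6 size 34 115 long axis -65.8 z 0.0243
scene [345. 216.] 193 centre 518.8 62.3 size 33 43 long axis -3.7 z 0.0252
scene [346. 246.] 120 centre 578.2 100.4 size 35 122 long axis -51.8 z 0.0232
side [338. 162.] 145 centre 585.8 -253.1 size 35 66 long axis -17.8 z 0.0217
side [379. 164.] 157 centre 468.8 -274.5 size 35 66 long axis -21.4 z 0.0218
side [326. 223.] 122 centre 551.2 8.3 size 83 18 long axis 15.0 z 0.0245
side [327. 261.] 227 centre 521.2 111.5 size 137 53 long axis 15.1 z 0.024
t 17.1 pos [0.5313 0.0605 0.2351] yaw -92.50 ori [ 3.139 -0.   ] F [-0.1  0.2 -0.7] w 0.555
yaw total 17.00; then total x 33.76 y -5.34 z 13.51 cm; 11 rows of 3.07 -0.49 1.23
```

View pics/s3.png

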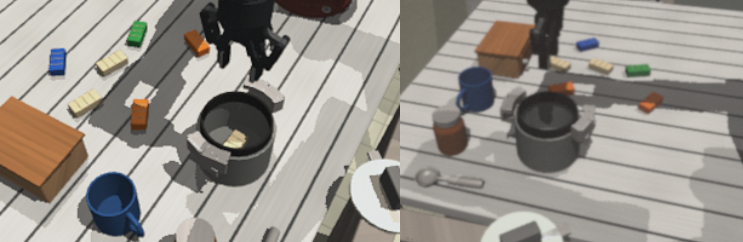

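>>> {"method": "move_arm", "body": {"commands": [{"x":0,"y":0,"z":0,"yaw":6},{"x":0,"y":0,"z":0,"yaw":6},{"x":0,"y":0,"z":0,"yaw":6},{"x":3.37,"y":-0.59,"z":0,"yaw":0},{"x":3.37,"y":-0.59,"z":0,"yaw":0},{"x":3.37,"y":-0.59,"z":0,"yaw":0},{"x":3.37,"y":-0.59,"z":0,"yaw":0},{"x":3.37,"y":-0.59,"z":0,"yaw":0}], "jaw": 0}}

```text
t: 17.73
tool_pos: [0.499, -0.1083, 0.2338]
orientation: [3.136, -0.0, -1.928]
ft_force: [0.5, 0.0, 0.8]
width: 1.0
```

>>> {"method": "move_arm", "body": {"commands": [{"x":3.37,"y":-0.59,"z":1,"yaw":0},{"x":3.37,"y":-0.59,"z":2,"yaw":0},{"x":3.37,"y":-0.59,"z":2.2,"yaw":0},{"x":3.37,"y":-0.59,"z":2.2,"yaw":0},{"x":3.37,"y":-0.59,"z":2.2,"yaw":0},{"x":0,"y":0,"z":2.2,"yaw":0},{"x":0,"y":0,"z":1.8,"yaw":0},{"x":0,"y":0,"z":0,"yaw":0}]}}

```text
t: 18.4
tool_pos: [0.4644, -0.2729, 0.0935]
orientation: [3.128, 0.004, -1.93]
ft_force: [-1.1, 0.5, -0.8]
width: 1.0
```

>>> {"method": "move_arm", "body": {"commands": [{"x":0,"y":0,"z":0,"yaw":0},{"x":0,"y":0,"z":0,"yaw":0}]}}

```text
t: 18.57
tool_pos: [0.4694, -0.2752, 0.1003]
orientation: [3.14, 0.0, -1.928]
ft_force: [0.2, -0.3, 0.3]
width: 0.999
```

```bash
python3 go.py .469 -.2755 .008 -110.5; python3 bars.py wrist
```

```text
t 18.6 pos [ 0.4694 -0.2752  0.1003] yaw -110.47 ori [3.14 0.  ] F [ 0.2 -0.3  0.3] w 0.999
yaw total 0.03; then total x 0.04 y 0.03 z 9.23 cm; 3 rows of 0.01 0.01 3.08
wrist [230.  50.] 5266 centre 584.5 -255.5 size 32 59 long axis -19.0 z 0.0229
wrist [325. 202.] 3817 centre 469.0 -276.6 size 32 66 long axis -20.9 z 0.0229
```

>>> {"method": "move_arm", "body": {"commands": [{"x":0.1,"y":0,"z":3,"yaw":0},{"x":0,"y":0,"z":3,"yaw":0},{"x":0,"y":0,"z":2,"yaw":0},{"x":0,"y":0,"z":1.2,"yaw":0},{"x":0,"y":0,"z":0,"yaw":0},{"x":0,"y":0,"z":0,"yaw":0}]}}

```text
t: 19.12
tool_pos: [0.47, -0.2768, 0.0095]
orientation: [-3.141, -0.0, -1.928]
ft_force: [-0.0, -0.5, 0.8]
width: 1.001
```

>>> {"method": "move_arm", "body": {"commands": [{"x":0,"y":0,"z":0,"yaw":0},{"x":0,"y":0,"z":0,"yaw":0},{"x":0,"y":0,"z":0,"yaw":0},{"x":0,"y":0,"z":0,"yaw":0},{"x":0,"y":0,"z":0,"yaw":0},{"x":0,"y":0,"z":0,"yaw":0},{"x":0,"y":0,"z":0,"yaw":0},{"x":0,"y":0,"z":0,"yaw":0}], "jaw": 1}}

```text
t: 19.78
tool_pos: [0.4704, -0.2775, 0.01]
orientation: [-3.139, -0.001, -1.929]
ft_force: [-1.0, 0.6, 6.1]
width: 0.358
```

>>> {"method": "move_arm", "body": {"commands": [{"x":0,"y":0,"z":-1,"yaw":0},{"x":0,"y":0,"z":-3,"yaw":0},{"x":0,"y":0,"z":-4,"yaw":0},{"x":0,"y":0,"z":-4,"yaw":0},{"x":0,"y":0,"z":-4,"yaw":0},{"x":0,"y":0,"z":-4,"yaw":0},{"x":0,"y":0,"z":0,"yaw":0},{"x":0,"y":0,"z":0,"yaw":0}]}}

```text
t: 20.45
tool_pos: [0.471, -0.278, 0.2128]
orientation: [-3.134, -0.002, -1.928]
ft_force: [0.5, -0.4, -1.3]
width: 0.356
```

```bash
python3 go.py .535 .066 .2
```

```text
t 20.4 pos [ 0.471  -0.278   0.2128] yaw -110.49 ori [-3.134e+00 -2.000e-03] F [ 0.5 -0.4 -1.3] w 0.356
yaw total -0.00; then total x -34.46 y 6.05 z 1.28 cm; 10 rows of -3.45 0.61 0.13
```

>>> {"method": "move_arm", "body": {"commands": [{"x":-3.45,"y":0.6,"z":0,"yaw":0},{"x":-3.45,"y":0.6,"z":0,"yaw":0},{"x":-3.45,"y":0.6,"z":0,"yaw":0},{"x":-3.45,"y":0.6,"z":0,"yaw":0},{"x":-3.45,"y":0.6,"z":0,"yaw":0},{"x":-3.45,"y":0.6,"z":0,"yaw":0},{"x":-3.45,"y":0.6,"z":0,"yaw":0},{"x":-3.45,"y":0.6,"z":0,"yaw":0}]}}

```text
t: 21.12
tool_pos: [0.5189, 0.0006, 0.206]
orientation: [3.136, -0.001, -1.929]
ft_force: [0.6, -0.2, -1.8]
width: 0.356
```

>>> {"method": "move_arm", "body": {"commands": [{"x":-3.45,"y":0.6,"z":0,"yaw":0},{"x":-3.45,"y":0.6,"z":0,"yaw":0},{"x":0,"y":0,"z":1,"yaw":0},{"x":0,"y":0,"z":4,"yaw":0},{"x":0,"y":0,"z":4,"yaw":0},{"x":0,"y":0,"z":3.4,"yaw":0},{"x":0,"y":0,"z":1,"yaw":0},{"x":0,"y":0,"z":0,"yaw":0}]}}

```text
t: 21.78
tool_pos: [0.5282, 0.0672, 0.0691]
orientation: [3.13, -0.005, -1.929]
ft_force: [-0.6, -0.8, -0.8]
width: 0.353
```

>>> {"method": "move_arm", "body": {"commands": [{"x":0,"y":0,"z":0,"yaw":0},{"x":0,"y":0,"z":0,"yaw":0}]}}

```text
t: 21.95
tool_pos: [0.5357, 0.0672, 0.0766]
orientation: [-3.138, 0.001, -1.929]
ft_force: [0.2, -0.8, -0.4]
width: 0.355
```

>>> {"method": "move_arm", "body": {"commands": [{"x":0,"y":0,"z":0,"yaw":0},{"x":0,"y":0,"z":0,"yaw":0},{"x":0,"y":0,"z":0,"yaw":0},{"x":0,"y":0,"z":0,"yaw":0},{"x":0,"y":0,"z":0,"yaw":0}], "jaw": 0.45}}

```text
t: 22.37
tool_pos: [0.5344, 0.0675, 0.0755]
orientation: [-3.14, 0.001, -1.929]
ft_force: [0.3, 0.2, 0.5]
width: 0.554
```

>>> {"method": "move_arm", "body": {"commands": [{"x":0,"y":0,"z":-2,"yaw":0},{"x":0,"y":0,"z":-4,"yaw":0},{"x":0,"y":0,"z":-4,"yaw":0},{"x":0,"y":0,"z":-4,"yaw":0},{"x":0,"y":0,"z":-2,"yaw":0},{"x":0,"y":0,"z":0,"yaw":0},{"x":0,"y":0,"z":0,"yaw":0}]}}

```text
t: 22.95
tool_pos: [0.5351, 0.0675, 0.237]
orientation: [-3.137, 0.002, -1.928]
ft_force: [-0.2, 0.4, -0.4]
width: 0.555
```

```bash
python3 bars.py scene,wrist s4; python3 go.py .588 -.255 .1 -109
```

```text
scene [220. 184.] 246 centre 588.9 -255.3 size 33 66 long axis -18.9 z 0.0204
scene [345. 203.] 141 centre 489.2 45.7 size 35 115 long axis -64.9 z 0.0242
scene [346. 246.] 117 centre 578.1 100.2 size 35 122 long axis -52.3 z 0.0233
wrist [613.  17.] 1192 centre 571.2 -249.8 size 34 30 long axis 71.3 z 0.0228
wrist [341. 173.] 507 centre 523.9 46.7 size 18 66 long axis -21.3 z 0.0278
wrist [324. 197.] 654 centre 512.4 74.0 size 132 87 long axis 70.3 z 0.0242
t 23.1 pos [0.5328 0.0675 0.2332] yaw -110.49 ori [ 3.139e+00 -1.000e-03] F [-1.  -0.3 -0.3] w 0.552
yaw total -1.49; then total x 28.70 y -15.72 z 13.32 cm; 10 rows of 2.87 -1.57 1.33
```

View pics/s4scene.png

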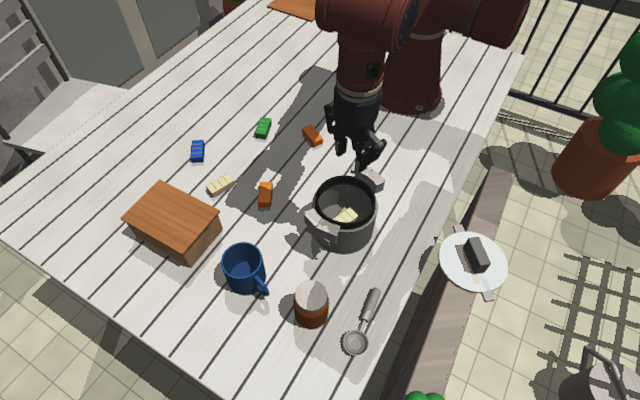

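>>> {"method": "move_arm", "body": {"commands": [{"x":0,"y":0,"z":0,"yaw":-1.5},{"x":2.87,"y":-1.57,"z":0,"yaw":0},{"x":2.87,"y":-1.57,"z":0,"yaw":0},{"x":2.87,"y":-1.57,"z":0,"yaw":0},{"x":2.87,"y":-1.57,"z":0,"yaw":0},{"x":2.87,"y":-1.57,"z":0,"yaw":0}], "jaw": 0}}

```text
t: 23.55
tool_pos: [0.5599, -0.0946, 0.2317]
orientation: [3.136, -0.0, -1.902]
ft_force: [0.4, 0.2, 0.1]
width: 1.0
```

>>> {"method": "move_arm", "body": {"commands": [{"x":2.87,"y":-1.57,"z":1,"yaw":0},{"x":2.87,"y":-1.57,"z":2,"yaw":0},{"x":2.87,"y":-1.57,"z":2.2,"yaw":0},{"x":2.87,"y":-1.57,"z":2.2,"yaw":0},{"x":2.87,"y":-1.57,"z":2.2,"yaw":0},{"x":0,"y":0,"z":2.2,"yaw":0},{"x":0,"y":0,"z":1.5,"yaw":0},{"x":0,"y":0,"z":0,"yaw":0}]}}

```text
t: 24.22
tool_pos: [0.5836, -0.2531, 0.0936]
orientation: [3.127, 0.003, -1.904]
ft_force: [-0.8, 1.1, -0.5]
width: 0.996
```

>>> {"method": "move_arm", "body": {"commands": [{"x":0,"y":0,"z":0,"yaw":0},{"x":0,"y":0,"z":0,"yaw":0}]}}

```text
t: 24.38
tool_pos: [0.5887, -0.2545, 0.1012]
orientation: [3.14, 0.0, -1.902]
ft_force: [-0.9, 1.2, 0.4]
width: 1.002
```

```bash
python3 go.py .5875 -.255 .009 -109; python3 bars.py wrist
```

```text
t 24.4 pos [ 0.5887 -0.2545  0.1012] yaw -108.97 ori [3.14 0.  ] F [-0.9  1.2  0.4] w 1.002
yaw total 0.03; then total x 0.08 y 0.10 z 9.22 cm; 3 rows of 0.03 0.03 3.07
wrist [326. 201.] 3783 centre 588.3 -256.6 size 32 66 long axis -19.2 z 0.0229
wrist [ 33. 323.] 1061 centre 568.5 5.9 size 58 10 long axis 28.4 z 0.0239
```

>>> {"method": "move_arm", "body": {"commands": [{"x":0.15,"y":0,"z":3,"yaw":0},{"x":0,"y":0,"z":3,"yaw":0},{"x":0,"y":0,"z":2,"yaw":0},{"x":0,"y":0,"z":1.2,"yaw":0},{"x":0,"y":0,"z":0,"yaw":0},{"x":0,"y":0,"z":0,"yaw":0}]}}

```text
t: 24.93
tool_pos: [0.589, -0.2564, 0.0105]
orientation: [-3.141, -0.0, -1.902]
ft_force: [-0.5, -0.5, 0.5]
width: 1.003
```

>>> {"method": "move_arm", "body": {"commands": [{"x":0,"y":0,"z":0,"yaw":0},{"x":0,"y":0,"z":0,"yaw":0},{"x":0,"y":0,"z":0,"yaw":0},{"x":0,"y":0,"z":0,"yaw":0},{"x":0,"y":0,"z":0,"yaw":0},{"x":0,"y":0,"z":0,"yaw":0},{"x":0,"y":0,"z":0,"yaw":0},{"x":0,"y":0,"z":0,"yaw":0}], "jaw": 1}}

```text
t: 25.6
tool_pos: [0.5896, -0.2571, 0.0112]
orientation: [-3.139, -0.0, -1.902]
ft_force: [0.3, 0.9, 5.7]
width: 0.351
```

>>> {"method": "move_arm", "body": {"commands": [{"x":0,"y":0,"z":-1,"yaw":0},{"x":0,"y":0,"z":-3,"yaw":0},{"x":0,"y":0,"z":-4,"yaw":0},{"x":0,"y":0,"z":-4,"yaw":0},{"x":0,"y":0,"z":-4,"yaw":0},{"x":0,"y":0,"z":-4,"yaw":0},{"x":0,"y":0,"z":0,"yaw":0},{"x":0,"y":0,"z":0,"yaw":0}]}}

```text
t: 26.27
tool_pos: [0.5904, -0.2575, 0.2145]
orientation: [-3.134, -0.002, -1.902]
ft_force: [0.1, -0.1, -1.1]
width: 0.354
```

```bash
python3 go.py .535 .066 .2
```

```text
t 26.3 pos [ 0.5904 -0.2575  0.2145] yaw -108.99 ori [-3.134e+00 -2.000e-03] F [ 0.1 -0.1 -1.1] w 0.354
yaw total -0.00; then total x -28.79 y 15.77 z 1.45 cm; 10 rows of -2.88 1.58 0.14
```

>>> {"method": "move_arm", "body": {"commands": [{"x":-2.88,"y":1.57,"z":0,"yaw":0},{"x":-2.88,"y":1.57,"z":0,"yaw":0},{"x":-2.88,"y":1.57,"z":0,"yaw":0},{"x":-2.88,"y":1.57,"z":0,"yaw":0},{"x":-2.88,"y":1.57,"z":0,"yaw":0},{"x":-2.88,"y":1.57,"z":0,"yaw":0},{"x":-2.88,"y":1.57,"z":0,"yaw":0},{"x":-2.88,"y":1.57,"z":0,"yaw":0}]}}

```text
t: 26.93
tool_pos: [0.5421, 0.004, 0.207]
orientation: [3.136, -0.001, -1.903]
ft_force: [-0.0, -0.0, -1.0]
width: 0.354
```

>>> {"method": "move_arm", "body": {"commands": [{"x":-2.88,"y":1.57,"z":0,"yaw":0},{"x":-2.88,"y":1.57,"z":0,"yaw":0},{"x":0,"y":0,"z":1,"yaw":0},{"x":0,"y":0,"z":4,"yaw":0},{"x":0,"y":0,"z":4,"yaw":0},{"x":0,"y":0,"z":3.4,"yaw":0},{"x":0,"y":0,"z":1,"yaw":0},{"x":0,"y":0,"z":0,"yaw":0}]}}

```text
t: 27.6
tool_pos: [0.5284, 0.0666, 0.0702]
orientation: [3.13, -0.004, -1.903]
ft_force: [-1.3, 0.3, 0.3]
width: 0.353
```

>>> {"method": "move_arm", "body": {"commands": [{"x":0,"y":0,"z":0,"yaw":0},{"x":0,"y":0,"z":0,"yaw":0}]}}

```text
t: 27.77
tool_pos: [0.5356, 0.0667, 0.0776]
orientation: [-3.138, 0.001, -1.903]
ft_force: [0.6, -1.0, -1.0]
width: 0.352
```

>>> {"method": "move_arm", "body": {"commands": [{"x":0,"y":0,"z":0,"yaw":0},{"x":0,"y":0,"z":0,"yaw":0},{"x":0,"y":0,"z":0,"yaw":0},{"x":0,"y":0,"z":0,"yaw":0},{"x":0,"y":0,"z":0,"yaw":0}], "jaw": 0.45}}

```text
t: 28.18
tool_pos: [0.5342, 0.067, 0.0765]
orientation: [-3.14, 0.0, -1.902]
ft_force: [0.1, 0.1, -0.1]
width: 0.549
```

>>> {"method": "move_arm", "body": {"commands": [{"x":0,"y":0,"z":-2,"yaw":0},{"x":0,"y":0,"z":-4,"yaw":0},{"x":0,"y":0,"z":-4,"yaw":0},{"x":0,"y":0,"z":-4,"yaw":0},{"x":0,"y":0,"z":-3,"yaw":0},{"x":0,"y":0,"z":0,"yaw":0},{"x":0,"y":0,"z":0,"yaw":0},{"x":0,"y":0,"z":0,"yaw":0}]}}

```text
t: 28.85
tool_pos: [0.5332, 0.067, 0.2451]
orientation: [3.141, -0.0, -1.902]
ft_force: [0.0, -0.2, -0.0]
width: 0.55
```

```bash
python3 bars.py scene,side s5; python3 go.py .503 .3528 .245 -49.5
python3 - <<'E'
from h import *
im,d,p=cam('wrist','w5');C=cloud(d,p);q=(d>0)&(np.hypot(C[...,0]-.534,C[...,1]-.066)<.055)
hsv=cv2.cvtColor(im,cv2.COLOR_BGR2HSV);print('max z in tub',np.percentile(C[q][:,2],[50,95,99.5]))
a=cv2.imread('pics/s5scene.png')[20:290,150:550];cv2.imwrite('pics/s5.png',np.hstack([a,cv2.resize(im[:270],(400,169)) if 0 else im[:270,140:540]]))
E
```

```text
scene [345. 203.] 136 centre 488.7 45.8 size 38 114 long axis -66.2 z 0.0236
scene [346. 247.] 107 centre 577.5 104.5 size 30 116 long axis -48.4 z 0.0241
side [335. 222.] 60 centre 532.4 1.3 size 8 48 long axis -2.8 z 0.0249
side [326. 261.] 225 centre 520.7 112.0 size 137 53 long axis 15.9 z 0.0242
t 28.9 pos [0.5322 0.067  0.2434] yaw -109.00 ori [ 3.137e+00 -1.000e-03] F [ 0.3  0.5 -0.4] w 0.549
yaw total -59.50; then total x -23.63 y -16.34 z -0.16 cm; 8 rows of -2.95 -2.04 -0.02
max z in tub [0.30374173 0.3289558  0.33308851]
```

View pics/s5.png

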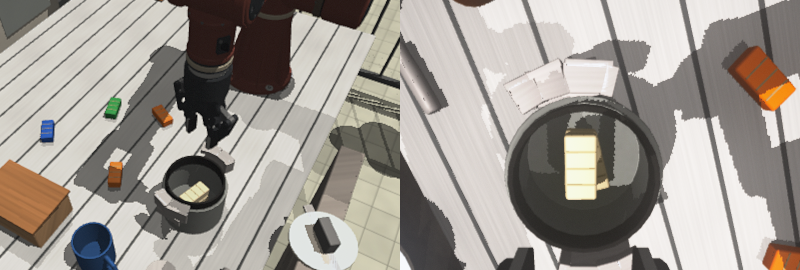

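>>> {"method": "move_arm", "body": {"commands": [{"x":0,"y":0,"z":0,"yaw":-7},{"x":0,"y":0,"z":0,"yaw":-7},{"x":0,"y":0,"z":0,"yaw":-7},{"x":0,"y":0,"z":0,"yaw":-7},{"x":0,"y":0,"z":0,"yaw":-7},{"x":0,"y":0,"z":0,"yaw":-7},{"x":0,"y":0,"z":0,"yaw":-7},{"x":0,"y":0,"z":0,"yaw":-7}], "jaw": 0}}

```text
t: 29.67
tool_pos: [0.5327, 0.067, 0.2436]
orientation: [3.139, 0.002, -0.919]
ft_force: [-0.1, -0.2, -0.4]
width: 0.999
```

>>> {"method": "move_arm", "body": {"commands": [{"x":0,"y":0,"z":0,"yaw":-3.5},{"x":-3.38,"y":-2.33,"z":0,"yaw":0},{"x":-3.38,"y":-2.33,"z":0,"yaw":0},{"x":-3.38,"y":-2.33,"z":0,"yaw":0},{"x":-3.38,"y":-2.33,"z":0,"yaw":0},{"x":-3.38,"y":-2.33,"z":0,"yaw":0},{"x":-3.38,"y":-2.33,"z":0,"yaw":0},{"x":-3.38,"y":-2.33,"z":0,"yaw":0}]}}

```text
t: 30.33
tool_pos: [0.5026, 0.3543, 0.2435]
orientation: [3.138, 0.001, -0.864]
ft_force: [0.9, 0.7, 0.7]
width: 1.004
```

>>> {"method": "move_arm", "body": {"commands": [{"x":0,"y":0,"z":1,"yaw":0},{"x":0,"y":0,"z":0,"yaw":0},{"x":0,"y":0,"z":0,"yaw":0},{"x":0,"y":0,"z":0,"yaw":0}]}}

```text
t: 30.67
tool_pos: [0.5038, 0.3513, 0.2344]
orientation: [3.139, 0.0, -0.865]
ft_force: [0.3, -0.1, 0.1]
width: 0.994
```

```bash
python3 go.py .5035 .3526 .0765 -49.5;python3 - <<'E'
from h import *
im,d,p=cam('wrist','w6');C=cloud(d,p);Z=C[...,2]
t=(d>0)&(Z>.1)&(Z<.118)&(np.hypot(C[...,0]-.504,C[...,1]-.3525)<.06)
print(cv2.minAreaRect((C[t][:,:2]*1000).astype(np.float32)),np.median(Z[t]))
E
```

```text
t 30.7 pos [0.5038 0.3513 0.2344] yaw -49.56 ori [3.139 0.   ] F [ 0.3 -0.1  0.1] w 0.994
yaw total -0.06; then total x -0.12 y -0.06 z 15.79 cm; 5 rows of -0.02 -0.01 3.16
((502.7949523925781, 352.0940246582031), (63.99274444580078, 23.790929794311523), 39.86953353881836) 0.10983735019330226
```

>>> {"method": "move_arm", "body": {"commands": [{"x":-0.1,"y":0,"z":3,"yaw":0},{"x":0,"y":0,"z":3,"yaw":0},{"x":0,"y":0,"z":3,"yaw":0},{"x":0,"y":0,"z":3,"yaw":0},{"x":0,"y":0,"z":2.5,"yaw":0},{"x":0,"y":0,"z":1.1,"yaw":0},{"x":0,"y":0,"z":0,"yaw":0},{"x":0,"y":0,"z":0,"yaw":0}]}}

```text
t: 31.38
tool_pos: [0.504, 0.3529, 0.0802]
orientation: [-3.142, -0.0, -0.865]
ft_force: [0.3, 0.2, -0.4]
width: 0.996
```

>>> {"method": "move_arm", "body": {"commands": [{"x":0,"y":0,"z":0,"yaw":0},{"x":0,"y":0,"z":0,"yaw":0},{"x":0,"y":0,"z":0,"yaw":0},{"x":0,"y":0,"z":0,"yaw":0},{"x":0,"y":0,"z":0,"yaw":0},{"x":0,"y":0,"z":0,"yaw":0},{"x":0,"y":0,"z":0,"yaw":0},{"x":0,"y":0,"z":0,"yaw":0}], "jaw": 1}}

```text
t: 32.05
tool_pos: [0.5042, 0.3542, 0.0809]
orientation: [-3.14, -0.0, -0.864]
ft_force: [-0.2, -0.2, 5.7]
width: 0.269
```

>>> {"method": "move_arm", "body": {"commands": [{"x":0,"y":0,"z":-1,"yaw":0},{"x":0,"y":0,"z":-3,"yaw":0},{"x":0,"y":0,"z":-3,"yaw":0},{"x":0,"y":0,"z":-3,"yaw":0},{"x":0,"y":0,"z":-3,"yaw":0},{"x":0,"y":0,"z":0,"yaw":0},{"x":0,"y":0,"z":0,"yaw":0}]}}

```text
t: 32.63
tool_pos: [0.5044, 0.3541, 0.2118]
orientation: [-3.138, -0.001, -0.864]
ft_force: [-0.3, 0.3, -2.5]
width: 0.27
```

```bash
python3 go.py .535 .0655 .205 -49.3
```

```text
t 32.6 pos [0.5044 0.3541 0.2118] yaw -49.49 ori [-3.138e+00 -1.000e-03] F [-0.3  0.3 -2.5] w 0.270
yaw total -0.19; then total x 23.88 y 16.50 z 0.68 cm; 9 rows of 2.65 1.83 0.08
```

>>> {"method": "move_arm", "body": {"commands": [{"x":2.4,"y":1.63,"z":0,"yaw":-0.2},{"x":2.4,"y":1.63,"z":0,"yaw":0},{"x":2.4,"y":1.63,"z":0,"yaw":0},{"x":2.4,"y":1.63,"z":0,"yaw":0},{"x":2.4,"y":1.63,"z":0,"yaw":0},{"x":2.4,"y":1.63,"z":0,"yaw":0},{"x":2.4,"y":1.63,"z":0,"yaw":0},{"x":2.4,"y":1.63,"z":0,"yaw":0}]}}

```text
t: 33.3
tool_pos: [0.5271, 0.1214, 0.2061]
orientation: [3.136, 0.004, -0.86]
ft_force: [0.5, -1.0, -3.0]
width: 0.269
```

>>> {"method": "move_arm", "body": {"commands": [{"x":2.4,"y":1.63,"z":0,"yaw":0},{"x":2.4,"y":1.63,"z":0,"yaw":0},{"x":0,"y":0,"z":0,"yaw":0},{"x":0,"y":0,"z":0,"yaw":0},{"x":0,"y":0,"z":0,"yaw":0},{"x":0,"y":0,"z":0,"yaw":0}]}}

```text
t: 33.8
tool_pos: [0.5351, 0.0663, 0.2081]
orientation: [3.14, 0.002, -0.859]
ft_force: [-0.1, 0.1, -2.2]
width: 0.274
```

```bash
python3 go.py .537 .066 .15 -49.3
python3 - <<'E'
from h import *
im,d,p=cam('scene','s7');cv2.imwrite('pics/s7c.png',cv2.resize(im[120:300,200:480],None,fx=2,fy=2))
for n in('scene','side'):
    im,d,p=cam(n);C=cloud(d,p);Z=C[...,2]
    t=(d>0)&(abs(Z-.1965)<.006)&(np.hypot(C[...,0]-.535,C[...,1]-.066)<.1)&(im.min(-1)>80)
    A=np.c_[C[t][:,:2]-[.535,.066],np.ones(t.sum())];print(n,'plane',np.linalg.lstsq(A,C[t][:,2],rcond=None)[0].round(4),t.sum(),cv2.minEnclosingCircle((C[t][:,:2]*1000).astype(np.float32)),cv2.minAreaRect((C[t][:,:2]*1000).astype(np.float32)))
E
```

```text
t 33.8 pos [0.5351 0.0663 0.2081] yaw -49.24 ori [3.14e+00 2.00e-03] F [-0.1  0.1 -2.2] w 0.274
yaw total 0.06; then total x 0.14 y -0.12 z 5.81 cm; 2 rows of 0.07 -0.06 2.91
scene plane [-0.002   0.0006  0.1932] 2103 ((535.4580078125, 65.65304565429688), 86.41043090820312) ((535.8605346679688, 65.43982696533203), (138.93115234375, 136.37197875976562), 85.92007446289062)
side plane [-0.0005 -0.0052  0.1952] 1847 ((533.4418334960938, 65.50244903564453), 88.26063537597656) ((532.5247192382812, 69.38433837890625), (138.32041931152344, 140.06976318359375), 87.98187255859375)
```

View pics/s7c.png

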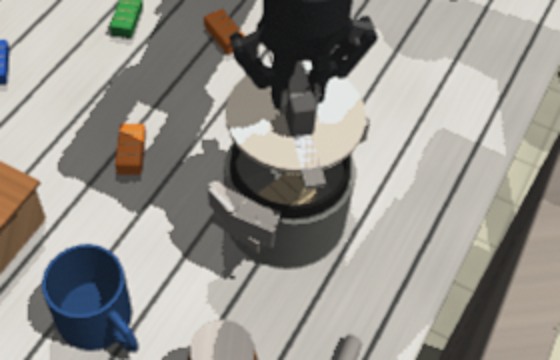

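>>> {"method": "move_arm", "body": {"commands": [{"x":0,"y":0,"z":2,"yaw":0},{"x":0,"y":0,"z":2,"yaw":0},{"x":0,"y":0,"z":1.5,"yaw":0},{"x":0,"y":0,"z":0.6,"yaw":0},{"x":0,"y":0,"z":0,"yaw":0},{"x":0,"y":0,"z":0,"yaw":0},{"x":0,"y":0,"z":0,"yaw":0}]}}

```text
t: 34.53
tool_pos: [0.5374, 0.0656, 0.1501]
orientation: [-3.14, -0.002, -0.86]
ft_force: [-0.2, 0.5, -2.3]
width: 0.274
```

>>> {"method": "move_arm", "body": {"commands": [{"x":0,"y":0,"z":0.4,"yaw":0},{"x":0,"y":0,"z":0.4,"yaw":0},{"x":0,"y":0,"z":0,"yaw":0},{"x":0,"y":0,"z":0,"yaw":0}]}}

```text
t: 34.87
tool_pos: [0.5361, 0.0653, 0.1405]
orientation: [3.141, 0.0, -0.86]
ft_force: [-1.1, 0.7, -3.0]
width: 0.27
```

>>> {"method": "move_arm", "body": {"commands": [{"x":0,"y":0,"z":0.4,"yaw":0},{"x":0,"y":0,"z":0.4,"yaw":0},{"x":0,"y":0,"z":0.4,"yaw":0},{"x":0,"y":0,"z":0.3,"yaw":0},{"x":0,"y":0,"z":0,"yaw":0},{"x":0,"y":0,"z":0,"yaw":0}]}}

```text
t: 35.37
tool_pos: [0.5371, 0.0653, 0.1273]
orientation: [-3.141, -0.001, -0.86]
ft_force: [-4.2, -0.8, 8.3]
width: 0.273
```

>>> {"method": "move_arm", "body": {"commands": [{"x":0,"y":0,"z":0.2,"yaw":0},{"x":0,"y":0,"z":0.05,"yaw":0},{"x":0,"y":0,"z":0,"yaw":0},{"x":0,"y":0,"z":0,"yaw":0}]}}

```text
t: 35.7
tool_pos: [0.5371, 0.0653, 0.1253]
orientation: [-3.141, -0.001, -0.86]
ft_force: [-4.4, -0.1, 10.1]
width: 0.272
```

>>> {"method": "move_arm", "body": {"commands": [{"x":-0.07,"y":0.08,"z":0,"yaw":6},{"x":0,"y":0,"z":0,"yaw":6},{"x":0,"y":0,"z":0,"yaw":6},{"x":0,"y":0,"z":0,"yaw":6},{"x":0,"y":0,"z":0,"yaw":6}]}}

```text
t: 36.12
tool_pos: [0.5381, 0.0652, 0.1262]
orientation: [-3.136, -0.002, -1.388]
ft_force: [-0.0, -0.1, 9.0]
width: 0.272
```

```bash
python3 -c "
from h import *
o=manip.get_obs();print(o['tool_pos'],o['ft_force'],o['ft_torque'],np.degrees(o['orientation'][2]),o['width'])"
```

```text
[0.5380563  0.06520358 0.12620764] [-0.04669814 -0.12285164  8.96596701] [0.00954961 0.25081092 0.40298093] -79.5093926716711 0.2719183656477621
```

>>> {"method": "move_arm", "body": {"commands": [{"x":0,"y":0,"z":0.1,"yaw":6},{"x":0,"y":0,"z":0,"yaw":6},{"x":0,"y":0,"z":0,"yaw":6},{"x":0,"y":0,"z":0,"yaw":6},{"x":0,"y":0,"z":0,"yaw":5},{"x":0,"y":0,"z":0,"yaw":1.5},{"x":0,"y":0,"z":0,"yaw":0},{"x":0,"y":0,"z":0,"yaw":0}]}}

```text
t: 36.78
tool_pos: [0.5383, 0.065, 0.1254]
orientation: [-3.135, 0.001, -1.915]
ft_force: [0.5, -0.4, 10.4]
width: 0.265
```

```bash
python3 -c "
from h import *
o=manip.get_obs();print(o['tool_pos'],o['ft_force'],o['ft_torque'],np.degrees(o['orientation'][2]),o['width'])"
```

```text
[0.53825867 0.06503415 0.12542017] [ 0.46368331 -0.43512437 10.36066172] [-0.12801505  0.27455648  0.18628287] -109.7462992863695 0.26450396065861265
```

>>> {"method": "move_arm", "body": {"commands": [{"x":0,"y":0,"z":0,"yaw":0.7},{"x":0,"y":0,"z":0,"yaw":0.7},{"x":0,"y":0,"z":0,"yaw":0},{"x":0,"y":0,"z":0,"yaw":0}]}}

```text
t: 37.12
tool_pos: [0.5378, 0.0643, 0.1254]
orientation: [-3.136, -0.001, -1.937]
ft_force: [-0.4, -2.5, 10.6]
width: 0.266
```

```bash
python3 -c "
from h import *
o=manip.get_obs();print(o['tool_pos'],o['ft_force'],o['ft_torque'],np.degrees(o['orientation'][2]),o['width'])"
```

```text
[0.53783125 0.06432881 0.1253596 ] [-0.44215163 -2.50781189 10.60483538] [-0.2967746   0.41306381  0.89178291] -110.954771380664 0.26635412803654085
```

>>> {"method": "move_arm", "body": {"commands": [{"x":0,"y":0,"z":-0.3,"yaw":-0.7},{"x":0,"y":0,"z":-0.3,"yaw":0},{"x":0,"y":0,"z":-0.3,"yaw":0},{"x":0,"y":0,"z":0,"yaw":0},{"x":0,"y":0,"z":0,"yaw":0}]}}

```text
t: 37.53
tool_pos: [0.5373, 0.0645, 0.1327]
orientation: [-3.137, 0.0, -1.928]
ft_force: [3.7, -4.5, 5.6]
width: 0.273
```

>>> {"method": "move_arm", "body": {"commands": [{"x":0,"y":0,"z":-0.15,"yaw":0},{"x":0,"y":0,"z":0,"yaw":0},{"x":0,"y":0,"z":0,"yaw":0}]}}

```text
t: 37.78
tool_pos: [0.5366, 0.0648, 0.1334]
orientation: [-3.138, 0.0, -1.928]
ft_force: [3.7, -4.7, 3.9]
width: 0.268
```

>>> {"method": "move_arm", "body": {"commands": [{"x":0,"y":0,"z":0,"yaw":0},{"x":0,"y":0,"z":0,"yaw":0},{"x":0,"y":0,"z":0,"yaw":0},{"x":0,"y":0,"z":0,"yaw":0},{"x":0,"y":0,"z":0,"yaw":0},{"x":0,"y":0,"z":0,"yaw":0},{"x":0,"y":0,"z":0,"yaw":0},{"x":0,"y":0,"z":0,"yaw":0}], "jaw": 0}}

```text
t: 38.45
tool_pos: [0.5351, 0.0655, 0.1326]
orientation: [3.141, 0.0, -1.929]
ft_force: [-0.4, 0.2, 0.1]
width: 1.0
```

>>> {"method": "move_arm", "body": {"commands": [{"x":0,"y":0,"z":-1,"yaw":0},{"x":0,"y":0,"z":-2,"yaw":0},{"x":0,"y":0,"z":-3,"yaw":0},{"x":0,"y":0,"z":-3,"yaw":0},{"x":0,"y":0,"z":-3,"yaw":0},{"x":0,"y":0,"z":-1.7,"yaw":0},{"x":0,"y":0,"z":0,"yaw":0},{"x":0,"y":0,"z":0,"yaw":0}]}}

```text
t: 39.12
tool_pos: [0.5362, 0.0653, 0.2718]
orientation: [-3.138, 0.001, -1.929]
ft_force: [-0.6, -0.3, -0.2]
width: 0.997
```

```bash
python3 go.py .5 0 .3; python3 lid.py w8
python3 - <<'E'
from h import *
im,d,p=cam('wrist');C=cloud(d,p);Z=C[...,2]
t=(d>0)&(abs(Z-.121)<.008)&(np.hypot(C[...,0]-.5341,C[...,1]-.0662)<.068)&(im.min(-1)>110)
A=np.c_[C[t][:,:2]-[.5341,.0662],np.ones(t.sum())];print('plane',np.linalg.lstsq(A,C[t][:,2],rcond=None)[0].round(4),t.sum())
cam('scene','s8');
E
```

```text
t 39.1 pos [0.5362 0.0653 0.2718] yaw -110.50 ori [-3.138e+00  1.000e-03] F [-0.6 -0.3 -0.2] w 0.997
yaw total -0.00; then total x 7.39 y 1.10 z -2.82 cm; 3 rows of 2.46 0.37 -0.94
2216 [534.9  65.7] [23.7 63.1] 68.9 0.16384644276395124 [0.53674954 0.06517516 0.16368592]
((534.8028564453125, 65.47400665283203), 32.694618225097656)
13636 [536.2  66.6] [143.5 138.8] 12.4 0.1220457687257468 [0.53740805 0.06616324 0.1220226 ]
((528.4769287109375, 75.92329406738281), 84.20034790039062)
plane [0.0002 0.0004 0.1221] 14013
```

View pics/w8.png

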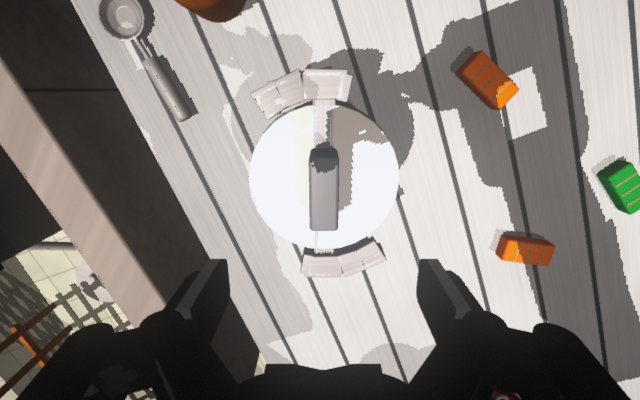

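```bash
python3 -c "
from cell import manip
print(manip.close_job())"
```

```text
the job is handed in; nothing more can be done
None
```

The job is done and handed in at about 39 s of robot time; the interface gave no verdict. I opened the tub and laid the lid level on the ledge. All three wax bars then went into the tub, and I put the lid back and turned it clockwise to its end stop.

**Locked lid:** after I let go, the wrist camera showed the disc at the same height as before opening (top at 122 mm). Its centre was within about 1 mm of the original and its tilt under 0.001 rad. It sits about 1.8° (0.03 rad) further clockwise than at the start, inside the 0.08 rad limit.

**Bars:** only three were on the table. The last scene view into the open tub showed them low inside it, and no cream bars were left in the measured table area. My numeric check of the stack height failed because it measured the gripper instead. I judged the height from the pictures.

**Contact:** lowering the first bar, the gripper touched the tub rim with about 10 N, so I backed off and released a little higher. I never touched the breakfast things or the coloured look-alikes. I did not re-measure the breakfast things' positions at the end.

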